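Probe the drilled blocks: through or blind

ROBOT

A 6-joint arm with a two-finger parallel gripper is mounted at the origin on the work surface. World frame = base frame: x ahead of the robot, y to its left, z up, the work surface at z = 0. Lengths are in m, angles in rad, forces in N, time in s.
With the tool pointing down it reaches from about 0.2 to 0.875 m from the base axis. Payload 3.4 kg.
Tool frame: the origin (TCP) lies at the very end of the fingers, on their centre line; the grasp point (between the pads) lies 19 mm behind it (env.grip_point_offset is the distance from the TCP to the grasp point, in m); z points along the fingers, y is the line along which they close (so a half turn about z gives the same grasp; the last joint's range is limited). The gripper opens to 94 mm and grips with 3 to 60 N. Pads are 16 mm wide; open, the fingers measure 119 mm over their backs; the gripper's body (75 mm by 177 mm) begins 78 mm behind the grasp point.
Start: joints at [1.08, 0.276, 1.505, -0, 1.361, -0.121], TCP at [0.208, 0.536, 0.171] pointing down, gripper open.
Joint ranges: [-2.89, 2.89], [-0.75, 2.08], [0.22, 2.7], [-1.18, 4.32], [0.11, 2.71], [-2.7, 2.7]. Speed limits (rad/s): [2.57, 2.57, 3.14, 3.14, 3.14, 3.14].

INTERFACE

Orientations are given as a unit quaternion [x, y, z, w].
In Python, from plant import sensors, eyes, env gives the robot as it stands. The module is installed in compiled form; this text tells all that it offers.
- The arm moves only by the shell command python3 -m handwheel 'ROWS'. ROWS is JSON, a list of rows, each a list of 7 numbers: the turn, a rotation vector about the tool's x, y, z in degrees, then the shift along the tool's x, y, z in cm, then the closure, from -1 (fully open) to 1 (shut). In form: [[ax, ay, az, tx, ty, tz, claw], ...]. A call has 1 to 12 rows; each row is the pose to reach, as a shift and turn from the pose commanded when the call began, along the tool's axes at that moment; what a row does not reach only later rows make up. A row lasts 1/10 s, in which the tool goes at most 50 mm and 8.59 degrees, less where a joint would pass 70% of its speed; a pose out of reach is approached as far as the arm can. A call with a gripper value outside its range is refused whole. The fingers move at their own pace and stop on an object; the grip force is fixed at half the most. Time passes only in rows, so rows that repeat a pose let the fingers close. It gives the time, the measured TCP pose, the force, the opening and the grip force at its end, in the units of the state.
- sensors.observe(): the state, without advancing time (a new reading comes with each control period).
- eyes.grab_frame(name): name is "side" or "top"; returns a dict with "frame" (480x640x3 uint8, red, green, blue), "range_z" (480x640 float32, m along the optical axis (not along the pixel's ray), 0 where there is no reading), "fx", "fy", "cx", "cy" (pixels), "eye" and "attitude" of the camera in the world. Camera axes: x right, y down, z forward; pixel columns grow to the right and rows downward; lengths in m; the calibration is good to about 2 mm. A picture is of the moment at which its call begins.
- env.job_done(): hands the job in; it is judged then, once.
The state is a dict: "time": time; "joint_pos": joint angles; "joint_vel": joint speeds; "joint_torque": joint torques, N m; "eef_pos": TCP position; "eef_rot": TCP orientation; "ft_force": force on the tool from outside, world axes, zero at the start; "moment": the same for the moment, N m; "grip_width": opening from 0.0 (shut) to 1.0 (fully open); "grasp_force": force on a finger pad.
Only numpy, scipy, OpenCV 4.12 (cv2) and the standard library are available. Lean on these libraries where they do the work, as an engineer would, in place of code of your own. Each camera call takes 0.05 s, during which the arm holds its last target. There are 200 camera calls.

TASK

Check the drilled pine blocks standing in the jig: with all of them in the row, swing the toggle clamp closed until it locks and its bar holds them down, then feel down every bore with the probe pin to find which blocks are drilled right through and which are blind. Then swing the clamp fully open again, and leave the through-drilled blocks standing upright in the clear rearing box, the blind ones standing upright on the dark baking tray, and the pin back in its stand; do not disturb the jar, the vial and the bark.

Things in the scene. Friction and masses are not known exactly. Their poses are not given: they have to be found in the camera images.
- jig: plywood probing jig fixed to the bench, 330 mm long, base 12 mm thick. Origin at bench level under the middle of the row; +y along the row, +x from the row towards the clamp, away from the robot. Blocks stand on x = 0, within 130 mm of the middle, loaded about 54 mm apart. A 14 mm slot (x = -17 to -3 mm) goes through the base under the bores.
- clamp (a joint): horizontal-handle toggle clamp: swing of its handle, rad. 0 = fully open: handle leaning up at 76 deg, away from the row, arm and bar standing up behind the row. 1.32 = closed on its stop: handle level, pointing along jig +x. Dead centre is at 1.19; beyond it the clamp locks itself. Takes a few newtons; stays at either end, drifts if let go between.
- clamp_grip (a point): middle of the black round hand grip of the clamp handle, 18 mm in diameter, 70 mm long, 85 mm from the handle's pivot. The point's x axis points along the handle away from the pivot, its y axis along the pivot.
- clamp_pivot (a point): pivot of the handle, 59 mm above the bench on a riser 34 mm high and 46 mm wide (jig x = 74 to 146 mm); the handle turns about the jig's y axis. Closing carries the grip from 76 deg above level down to level on the side away from the row.
- bar_mid (a point): middle of the underside of the clamp's spring-loaded rubber-faced pressure bar, 256 x 14 x 13 mm. Closed, it bears on the rear half of the block tops (jig x = 4 to 18 mm) with about 10 N in all and leaves the bores free; the arm above it is 16 mm wide, its top 76 mm over the bench. Open, bar and arm stand up to 155 mm over the bench at jig x = 85 to 140 mm.
- pin_grip (a point): middle of the round wooden handle (15 mm in diameter, 56 mm long) of the steel probe pin, 28 mm above the shoulder; z axis up along the pin. Below the shoulder the needle is 75 mm long and 6 mm in diameter. Weighs 35 g.
- pin_tip (a point): tip of the needle, 103 mm below the middle of the handle.
- stand_mouth (a point): mouth of the hole (10 mm across, 78 mm deep) in the top of the dark wooden pin stand, a fixed 50 x 50 mm block 78 mm high. The pin stands in it upright with its shoulder on the top.
- box: low clear plastic rearing box, fixed, 200 mm (its x) by 150 mm (its y), walls 36 mm high and 3 mm thick, floor 3 mm thick. Origin: centre of its underside on the bench.
- tray: dark steel baking tray, fixed, 200 mm (its x) by 150 mm (its y), rim 16 mm high, walls 3 mm thick, floor 3 mm thick. Origin: centre of its underside on the bench. Box and tray stand either side of the jig, either way round.
- block1_mid (a point): centre of a drilled pine block, 48 mm (its x) by 40 mm (its y) by 32 mm high, 25 to 50 g, if present. Some blocks are bored right through and some blind (14 to 15 mm deep); from outside they look alike.
- block1_bore (a point): centre of the mouth of the vertical 12 mm bore in the top of block1, 10 mm from its middle towards its own -x (away from the clamp).
- block2_mid (a point): centre of a drilled pine block, 48 mm (its x) by 40 mm (its y) by 32 mm high, 25 to 50 g, if present. Some blocks are bored right through and some blind (14 to 15 mm deep); from outside they look alike.
- block2_bore (a point): centre of the mouth of the vertical 12 mm bore in the top of block2, 10 mm from its middle towards its own -x (away from the clamp).
- block3_mid (a point): centre of a drilled pine block, 48 mm (its x) by 40 mm (its y) by 32 mm high, 25 to 50 g, if present. Some blocks are bored right through and some blind (14 to 15 mm deep); from outside they look alike.
- block3_bore (a point): centre of the mouth of the vertical 12 mm bore in the top of block3, 10 mm from its middle towards its own -x (away from the clamp).
- block4_mid (a point): centre of a drilled pine block, 48 mm (its x) by 40 mm (its y) by 32 mm high, 25 to 50 g, if present. Some blocks are bored right through and some blind (14 to 15 mm deep); from outside they look alike.
- block4_bore (a point): centre of the mouth of the vertical 12 mm bore in the top of block4, 10 mm from its middle towards its own -x (away from the clamp).
- block5_mid (a point): centre of a drilled pine block, 48 mm (its x) by 40 mm (its y) by 32 mm high, 25 to 50 g, if present. Some blocks are bored right through and some blind (14 to 15 mm deep); from outside they look alike.
- block5_bore (a point): centre of the mouth of the vertical 12 mm bore in the top of block5, 10 mm from its middle towards its own -x (away from the clamp).
- jar_mid (a point): centre of an amber jar, 48 mm in diameter, 85 mm high; bystander
- vial_mid (a point): centre of a capped glass vial, 23 mm in diameter, 58 mm high; bystander
- bark_mid (a point): centre of a flat piece of bark, 75 x 35 x 15 mm; bystander

How it is judged:
On the way, in this order (a step that is already met when the one before it is completed fails the run):
1. every block stands in the row under the pressure bar and the clamp is locked closed (value of joint clamp above 1.25 rad and x of block1_mid in the frame of jig between -0.014 and 0.014 m and y of block1_mid in the frame of jig between -0.13 and 0.13 m and angle between each of block1_mid, block2_mid, block3_mid, block4_mid, block5_mid's own z axis and vertical below 0.1 rad and x of block2_mid in the frame of jig between -0.014 and 0.014 m and y of block2_mid in the frame of jig between -0.13 and 0.13 m and x of block3_mid in the frame of jig between -0.014 and 0.014 m and y of block3_mid in the frame of jig between -0.13 and 0.13 m and x of block4_mid in the frame of jig between -0.014 and 0.014 m and y of block4_mid in the frame of jig between -0.13 and 0.13 m and x of block5_mid in the frame of jig between -0.014 and 0.014 m and y of block5_mid in the frame of jig between -0.13 and 0.13 m), for 0.3 s.
2. with the clamp still locked, the pin has been let down at least 10 mm into a bore (value of joint clamp above 1.25 rad and ((horizontal distance between pin_tip and block1_bore below 0.008 m and z of pin_tip in the frame of block1_bore below -0.01 m) or (horizontal distance between pin_tip and block2_bore below 0.008 m and z of pin_tip in the frame of block2_bore below -0.01 m) or (horizontal distance between pin_tip and block3_bore below 0.008 m and z of pin_tip in the frame of block3_bore below -0.01 m) or (horizontal distance between pin_tip and block4_bore below 0.008 m and z of pin_tip in the frame of block4_bore below -0.01 m) or (horizontal distance between pin_tip and block5_bore below 0.008 m and z of pin_tip in the frame of block5_bore below -0.01 m))), for 0.1 s.
3. the clamp has been swung open again (value of joint clamp below 0.2 rad), for 0.2 s.
At the end, for the whole second after the job is handed in: Through-drilled blocks in the clear box, blind ones on the baking tray: centre 7 mm or more inside the walls, on the floor, within 0.15 rad of upright. Clamp handle within 0.2 rad of fully open. Pin in its stand, home to within 10 mm, within 0.1 rad of upright (x of pine_a in the frame of box between -0.09 and 0.09 m and y of pine_a in the frame of box between -0.068 and 0.068 m and z of pine_a in the frame of box between -0.004 and 0.01 m and angle between each of pine_a, pine_b, pine_c, pine_d, pine_e's own z axis and vertical below 0.15 rad and x of pine_b in the frame of tray between -0.09 and 0.09 m and y of pine_b in the frame of tray between -0.068 and 0.068 m and z of pine_b in the frame of tray between -0.004 and 0.01 m and x of pine_c in the frame of box between -0.09 and 0.09 m and y of pine_c in the frame of box between -0.068 and 0.068 m and z of pine_c in the frame of box between -0.004 and 0.01 m and x of pine_d in the frame of tray between -0.09 and 0.09 m and y of pine_d in the frame of tray between -0.068 and 0.068 m and z of pine_d in the frame of tray between -0.004 and 0.01 m and x of pine_e in the frame of box between -0.09 and 0.09 m and y of pine_e in the frame of box between -0.068 and 0.068 m and z of pine_e in the frame of box between -0.004 and 0.01 m and value of joint clamp below 0.2 rad and horizontal distance between pin_tip and stand_mouth below 0.006 m and z of pin_tip in the frame of stand_mouth below -0.065 m and angle between pin_grip's own z axis and vertical below 0.1 rad); the robot touches nothing.
It fails at once if the jar is pushed more than 30 mm or knocked over (distance of jar_mid from where it was at the start of the episode above 0.03 m or angle between jar_mid's own z axis and vertical above 0.7 rad).
It fails at once if the vial is pushed more than 30 mm or knocked over (distance of vial_mid from where it was at the start of the episode above 0.03 m or angle between vial_mid's own z axis and vertical above 0.7 rad).
It fails at once if the bark is pushed more than 30 mm or knocked over (distance of bark_mid from where it was at the start of the episode above 0.03 m or angle between bark_mid's own z axis and vertical above 0.7 rad).
Of pine_a, pine_b, pine_c, pine_d, pine_e only 3 to 5 are there at a start; the rules pass over those that are not, and their reading is None.
At some moment in a run one of pine_a, pine_b, pine_c, pine_d, pine_e may be knocked a few centimetres aside while the robot is not near it.
It also fails if it takes over 208 s, if anything falls off the work surface, if the arm or the gripper's body presses on something with over 40 N, if the wrist force passes 120 N, or if a joint passes its speed limit or range.

## Working session

There is one attempt and no reset: what is moved stays moved. The work goes in short steps, Python scripts to look and compute and a shell command to move; the robot and the scene stay as the last step left them, time stands still between calls to the robot, and variables do not carry over. Pictures are saved under pics/ and viewed, at most 14 in all, crops included, and the job is handed in when it is done.

```bash
mkdir -p pics; cat > h.py <<'E'
import numpy as np, cv2
from scipy.spatial.transform import Rotation as R
from plant import sensors, eyes, env
def grab(n):
    f=eyes.grab_frame(n); z=f["range_z"]; v,u=np.mgrid[:480,:640]
    P=np.stack([(u-f["cx"])/f["fx"]*z,(v-f["cy"])/f["fy"]*z,z],-1)
    a=np.array(f["attitude"]); M=R.from_quat(a).as_matrix() if a.size==4 else a.reshape(3,3)
    W=P@M.T+np.array(f["eye"]); W[z==0]=np.nan
    return f,W
def save(f,n,s=1.25): cv2.imwrite("pics/"+n,cv2.resize(f["frame"][:,:,::-1],None,fx=s,fy=s))
E
python3 - <<'E'
from h import *
for n in("top","side"):
    f,W=grab(n); save(f,n+"0.png"); np.save(n+"0.npy",W); print(n,f["eye"],f["attitude"],f["fx"])
s=sensors.observe(); print(s)
E
```

```text
top [3.51756395e-01 8.26868276e-04 1.35025395e+00] [ 0.71210257 -0.69787779  0.05129327 -0.05696946] 599.0072177953418
side [0.34686297 0.7931005  0.55768565] [-0.11848653  0.85712921 -0.49837556  0.05396542] 435.6885369179292
{'time': 0.1, 'joint_pos': array([ 1.08001446e+00,  2.76522353e-01,  1.50597487e+00, -1.99767153e-05,
        1.36069856e+00, -1.20974425e-01]), 'joint_vel': array([-0.00013376, -0.00051291, -0.00323573,  0.0018129 , -0.00176898,
       -0.00036695]), 'joint_torque': array([ 1.74239696e-03, -4.05458629e+01, -2.37779939e+01,  7.02167465e-02,
        2.99235864e-02, -3.25143458e-05]), 'eef_pos': array([0.2075629 , 0.53563859, 0.17020926]), 'eef_rot': array([ 1.83849782e-01,  9.82954025e-01, -7.67301261e-04, -2.32062577e-04]), 'ft_force': array([-0.59999226,  0.27188564,  0.96329092]), 'moment': array([-0.03612021, -0.05280308,  0.05480077]), 'grasp_force': 0.0, 'grip_width': 1.0017699106132658}
```

View pics/top0.png

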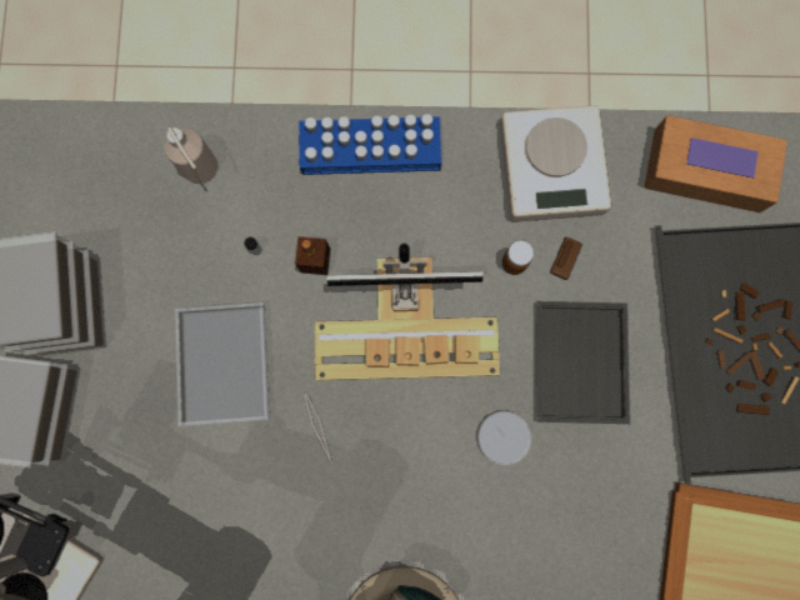

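View pics/side0.png

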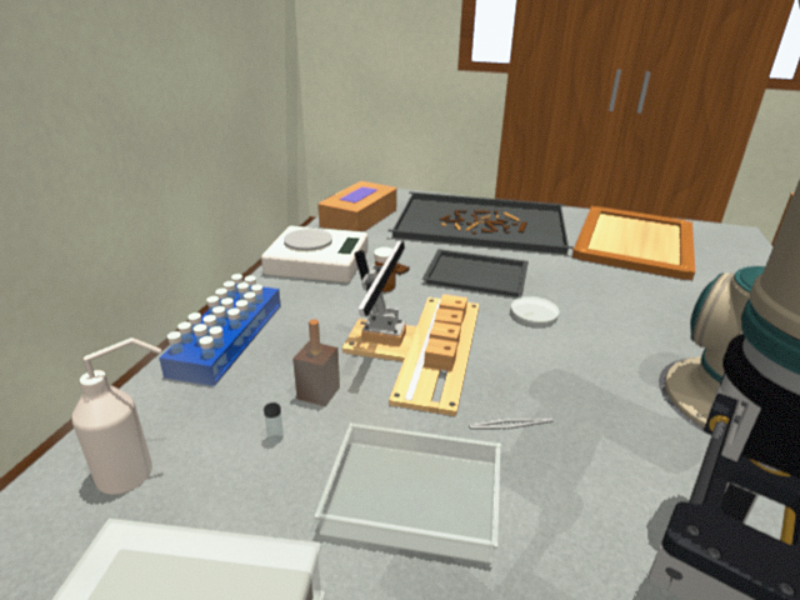

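Top view (800x600) shows four blocks at (377,351), (407,350), (436,349) and (467,348). The pin stand is at (312,255), vial (251,244), jar (518,257), bark (566,258). The clear box is on the left (+y), the tray on the right, and the clamp is open with its grip at about (404,255).

```bash
python3 - <<'E'
from h import *
W=np.load("top0.npy"); f,_=grab("top"); img=f["frame"]
def at(u,v,r=2): 
    u=int(u/1.25);v=int(v/1.25); return np.nanmedian(W[v-r:v+r+1,u-r:u+r+1].reshape(-1,3),0).round(4)
for n,u,v in [("jigTL",322,327),("jigTR",491,322),("jigBL",322,374),("jigBR",491,370),("stand",320,262),("pin",306,243),("jar",520,252),("vial",251,243),("bark",566,258),("boxTL",177,309),("boxTR",263,305),("boxBL",181,424),("boxBR",267,418),("trayTL",537,304),("trayTR",626,305),("trayBL",536,418),("trayBR",626,420),("grip",404,252),("box floor",222,360),("tray floor",582,360),("bench",440,450)]: print(n,at(u,v,1))
# blocks: mask height 36..52mm near row
m=((W[...,2]>.037)&(W[...,2]<.052)).astype(np.uint8); m[:int(325/1.25)]=0; m[int(385/1.25):]=0; m[:,:int(310/1.25)]=0; m[:,int(500/1.25):]=0
n,l,st,c=cv2.connectedComponentsWithStats(m)
for i in range(1,n):
    if st[i,4]>60:
        p=W[l==i]; r=cv2.minAreaRect(p[:,:2].astype(np.float32)*1000); print(st[i],p.mean(0).round(4),r)
b=W[(W[...,2]>.006)&(W[...,2]<.018)]; b=b[(b[:,0]>.2)&(b[:,0]<.45)&(abs(b[:,1])<.25)]
print(b.shape,cv2.minAreaRect(b[b[:,0]<.385][:,:2].astype(np.float32)*1000))
big=cv2.resize(img[180:320,230:430],None,fx=4,fy=4,interpolation=cv2.INTER_CUBIC); cv2.imwrite("pics/crop0.png",big[:,:,::-1])
E
```

```text
jigTL [0.5203 0.1593 0.0134]
jigTR [ 0.536  -0.1445  0.0091]
jigBL [0.435  0.1563 0.0134]
jigBR [ 0.4477 -0.1445  0.012 ]
stand [0.6268 0.1583 0.0775]
pin [0.6452 0.1775 0.1339]
jar [ 0.6485 -0.1874  0.0836]
vial [0.6618 0.2869 0.0574]
bark [ 0.6554 -0.2803  0.0142]
boxTL [0.5468 0.4245 0.0029]
boxTR [0.5551 0.2652 0.0344]
boxBL [0.342  0.396  0.0363]
boxBR [0.3558 0.2463 0.0378]
trayTL [ 0.5692 -0.2274  0.0154]
trayTR [ 0.5694 -0.3852  0.0163]
trayBL [ 0.3658 -0.2269  0.0011]
trayBR [ 0.3645 -0.3817  0.0135]
grip [0.6235 0.0122 0.1757]
box floor [ 4.570e-01  3.399e-01 -4.000e-04]
tray floor [ 0.47   -0.3097  0.0034]
bench [ 0.3054 -0.0576 -0.0004]
[318 269  18  23 372] [0.4786 0.0023 0.0438] ((477.9528503417969, 2.316740036010742), (48.73335647583008, 37.34445571899414), 1.0575759410858154)
[340 268  20  23 377] [ 0.4818 -0.0472  0.0436] ((481.76544189453125, -47.04100036621094), (48.22425842285156, 40.016273498535156), 5.532585620880127)
[365 268  19  22 394] [ 0.4835 -0.1016  0.0437] ((483.2178039550781, -101.59664154052734), (47.00457763671875, 39.91032409667969), 0.5244745016098022)
[293 271  19  22 390] [0.4736 0.0556 0.0437] ((473.2206726074219, 55.84459686279297), (46.81642532348633, 39.68701934814453), 1.4144076108932495)
(2859, 3) ((292.9819030761719, -0.481964111328125), (498.3665466308594, 182.9031524658203), 89.9881591796875)
```

View pics/crop0.png

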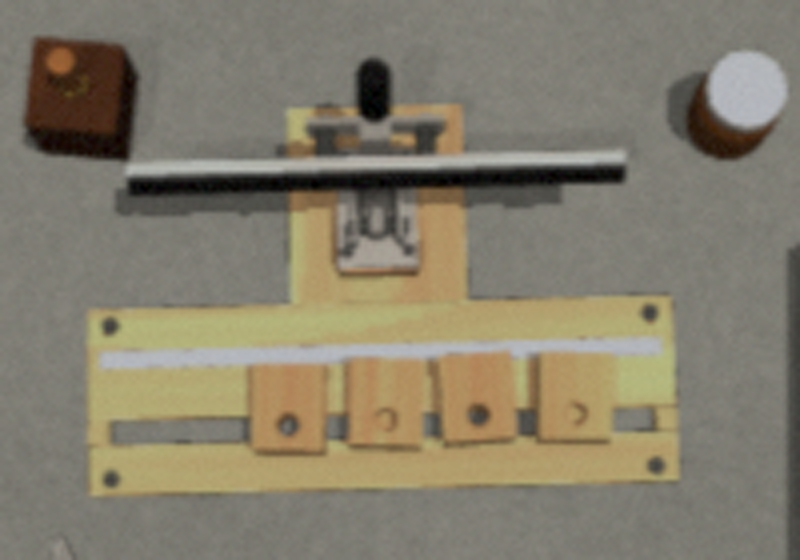

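```bash
cat >> h.py <<'E'
def tgt(x,y,z,yaw=None):
    """row (deg,cm) from present pose to tool-down pose, tool y at yaw from world y"""
    s=sensors.observe(); r=R.from_quat(s["eef_rot"]); p=np.array(s["eef_pos"])
    rr=[0,0,0]
    if yaw is not None:
        c,sn=np.cos(yaw),np.sin(yaw)
        g=R.from_matrix(np.array([[-c,-sn,0],[-sn,c,0],[0,0,-1]]).T.T)
        rr=(r.inv()*g).as_rotvec(degrees=True)
    return np.r_[rr,r.inv().apply(np.array([x,y,z])-p)*100].round(2)
E
python3 - <<'E'
from h import *
W=np.load("top0.npy"); f,_=grab("top"); img=f["frame"].astype(int)
# white stripe
hsv=cv2.cvtColor(f["frame"],cv2.COLOR_RGB2HSV)
m=(hsv[...,1]<50)&(hsv[...,2]>150); m[:262]=0;m[275:]=0;m[:,:254]=0;m[:,398:]=0
p=W[m]; print(len(p),p.mean(0)); k=np.polyfit(p[:,1],p[:,0],1); print("stripe",k)
p=W[m&(hsv[...,2]>150)]
# base long edges: yellow mask
y=(hsv[...,1]>70)&(hsv[...,0]<35)&(hsv[...,2]>110)&(abs(W[...,2]-.012)<.006)
ys,xs=np.nonzero(y); sel=(xs>248)&(xs<405)&(ys>250)&(ys<310); q=W[ys[sel],xs[sel]]
lo=[];hi=[]
for yy in np.arange(-.15,.16,.01):
    t=q[abs(q[:,1]-yy)<.005]
    if len(t)>3: lo.append((yy,t[:,0].min())); hi.append((yy,t[:,0].max()))
lo=np.array(lo);hi=np.array(hi); print(np.polyfit(lo[:,0],lo[:,1],1),np.polyfit(hi[abs(hi[:,0])>.06][:,0],hi[abs(hi[:,0])>.06][:,1],1)); print(q.min(0),q.max(0))
# bar & grip
b=W[150:235,250:400].reshape(-1,3); 
for a,c in [(.09,.12),(.12,.14),(.14,.17),(.17,.19)]:
    t=b[(b[:,2]>a)&(b[:,2]<c)&(abs(b[:,1])<.14)]
    if len(t): print(a,len(t),t.min(0).round(3),t.max(0).round(3),t.mean(0).round(3))
g=b[(b[:,0]>.6)&(abs(b[:,1]-.012)<.03)&(b[:,2]>.1)]; print(g.mean(0),g.min(0),g.max(0))
f2,S=grab("side"); 
s=S.reshape(-1,3); t=s[(s[:,0]>.55)&(s[:,0]<.66)&(abs(s[:,1]-.012)<.15)&(s[:,2]>.1)&(s[:,2]<.18)]
for a in np.arange(.1,.18,.01):
    u=t[(t[:,2]>a)&(t[:,2]<a+.01)&(abs(t[:,1])<.03)]; 
    if len(u): print(a.round(2),len(u),np.percentile(u[:,0],[0,25,50,75,100]).round(3),u[:,1].mean().round(3))
E
```

```text
591 [nan nan nan]
 ** On entry to DLASCL parameter number  4 had an illegal value
 ** On entry to DLASCL parameter number  4 had an illegal value
 ** On entry to DLASCL parameter number  4 had an illegal value
 ** On entry to DLASCL parameter number  4 had an illegal value
 ** On entry to DLASCL parameter number  5 had an illegal value
 ** On entry to DLASCL parameter number  4 had an illegal valueTraceback (most recent call last):
  File "<stdin>", line 6, in <module>
    c, resids, rank, s = lstsq(lhs, rhs, rcond)
                         ~~~~~^^^^^^^^^^^^^^^^^
    x, resids, rank, s = _umath_linalg.lstsq(a, b, rcond,
                         ~~~~~~~~~~~~~~~~~~~^^^^^^^^^^^^^
                                             signature=signature)
                                             ^^^^^^^^^^^^^^^^^^^^
    raise LinAlgError("SVD did not converge in Linear Least Squares")
numpy.linalg.LinAlgError: SVD did not converge in Linear Least Squares
```

```bash
cat >> h.py <<'E'
def px(f,u,v,z):
    a=np.array(f["attitude"]); M=R.from_quat(a).as_matrix() if a.size==4 else a.reshape(3,3)
    d=M@np.array([(u-f["cx"])/f["fx"],(v-f["cy"])/f["fy"],1]); e=np.array(f["eye"]); return e+d*(z-e[2])/d[2]
E
python3 - <<'E'
from h import *
W=np.load("top0.npy"); f,_=grab("top")
c=lambda a,b:(230+a/4,180+b/4)
for n,a,b,z in [("TL",88,310,.012),("TR",671,296,.012),("BL",91,496,.012),("BR",680,479,.012),("hTL",110,327,.012),("hTR",650,313,.012),("hBL",111,479,.012),("hBR",656,465,.012),("slotL",110,432,.012),("slotR",655,418,.012),("b1",288,425,.044),("b2",386,419,.044),("b3",479,414,.044),("b4",577,412,.044),("gripend",373,75,.172),("barL",130,172,.15),("barR",624,160,.15),("jar",747,78,.085),("pin",60,58,.134)]:
    print(n,px(f,*c(a,b),z).round(4))
b=W[150:235,250:400].reshape(-1,3); b=b[np.isfinite(b).all(1)]
for a,d in [(.09,.12),(.12,.14),(.14,.17),(.17,.19)]:
    t=b[(b[:,2]>a)&(b[:,2]<d)&(abs(b[:,1])<.14)]
    if len(t): print(a,len(t),np.percentile(t,[2,50,98],axis=0).round(3))
f2,S=grab("side"); 
s=S.reshape(-1,3); s=s[np.isfinite(s).all(1)]; t=s[(s[:,0]>.55)&(s[:,0]<.66)&(abs(s[:,1]-.012)<.03)&(s[:,2]>.1)&(s[:,2]<.18)]
for a in np.arange(.1,.18,.01):
    u=t[(t[:,2]>a)&(t[:,2]<a+.01)]; 
    if len(u): print(a.round(2),len(u),np.percentile(u[:,0],[0,25,50,75,100]).round(3),u[:,1].mean().round(3))
E
```

```text
TL [0.5282 0.1713 0.012 ]
TR [ 0.5427 -0.1571  0.012 ]
BL [0.4238 0.1656 0.012 ]
BR [ 0.4399 -0.1623  0.012 ]
hTL [0.5188 0.1585 0.012 ]
hTR [ 0.5328 -0.1453  0.012 ]
hBL [0.4335 0.1548 0.012 ]
hBR [ 0.4474 -0.1489  0.012 ]
slotL [0.4597 0.1563 0.012 ]
slotR [ 0.4736 -0.1483  0.012 ]
b1 [0.4629 0.0555 0.044 ]
b2 [0.4672 0.0021 0.044 ]
b3 [ 0.471  -0.0487  0.044 ]
b4 [ 0.4732 -0.1021  0.044 ]
gripend [0.6293 0.0119 0.172 ]
barL [0.5815 0.135  0.15  ]
barR [ 0.5926 -0.1168  0.15  ]
jar [ 0.652  -0.1893  0.085 ]
pin [0.6442 0.1755 0.134 ]
0.12 414 [[ 0.574 -0.11   0.125]
 [ 0.591  0.01   0.136]
 [ 0.616  0.131  0.14 ]]
0.14 949 [[ 0.577 -0.112  0.14 ]
 [ 0.588  0.012  0.144]
 [ 0.621  0.131  0.16 ]]
0.17 61 [[0.623 0.004 0.171]
 [0.63  0.012 0.175]
 [0.638 0.019 0.179]]
0.1 7 [0.591 0.611 0.613 0.614 0.615] 0.015
0.11 8 [0.607 0.608 0.609 0.61  0.612] 0.018
0.12 12 [0.579 0.605 0.614 0.622 0.624] 0.017
0.13 170 [0.576 0.597 0.602 0.609 0.627] 0.016
0.14 146 [0.577 0.582 0.589 0.612 0.63 ] 0.014
0.15 39 [0.614 0.617 0.62  0.625 0.634] 0.017
0.16 39 [0.617 0.619 0.623 0.627 0.635] 0.017
0.17 35 [0.618 0.622 0.626 0.63  0.637] 0.014
```

```bash
python3 -c "
from h import *
print(tgt(.6245,.0125,.26,.046))"
```

```text
[-3.000e-02 -1.000e-02 -2.382e+01 -5.778e+01 -3.375e+01 -8.920e+00]
```

```bash
python3 -m handwheel '[[0,0,0,0,0,-5,-1],[0,0,0,0,0,-9,-1],[0,0,-23.8,-58,-34,-9,-1],[0,0,-23.8,-58,-34,-9,-1],[0,0,-23.8,-58,-34,-9,-1],[0,0,-23.8,-58,-34,-9,-1],[0,0,-23.8,-58,-34,-9,-1],[0,0,-23.8,-58,-34,-9,-1],[0,0,-23.8,-58,-34,-9,-1],[0,0,-23.8,-58,-34,-9,-1],[0,0,-23.8,-58,-34,-9,-1],[0,0,-23.8,-58,-34,-9,-1]]'; python3 -c "
from h import *
print(tgt(.6245,.0125,.26,.046))"
```

```text
time: 1.5
eef_pos: [0.5141, 0.1498, 0.2611]
eef_rot: [-0.023, 1.0, 0.0, 0.0]
ft_force: [0.6, 0.1, 0.7]
grip_width: 0.999
grasp_force: 0.0
[  0.02   0.03  -0.04 -10.4  -14.22   0.11]
```

```bash
python3 -m handwheel '[[0,0,0,-10.4,-14.2,0,-1],[0,0,0,-10.4,-14.2,0,-1],[0,0,0,-10.4,-14.2,0,-1],[0,0,0,-10.4,-14.2,0,-1],[0,0,0,-10.4,-14.2,0,-1],[0,0,0,-10.4,-14.2,6,-1],[0,0,0,-10.4,-14.2,6,-1]]'; python3 - <<'E'
from h import *
f,_=grab("side"); save({"frame":f["frame"][150:350,200:440]},"s1.png",3)
print(tgt(.6245,.0125,.141,.046))
E
```

```text
time: 2.2
eef_pos: [0.6191, 0.0157, 0.1961]
eef_rot: [-0.023, 1.0, 0.001, -0.005]
ft_force: [0.1, -0.6, -1.1]
grip_width: 0.998
grasp_force: 0.0
[ 0.11 -0.55  0.02 -0.54 -0.36  5.55]
```

View pics/s1.png

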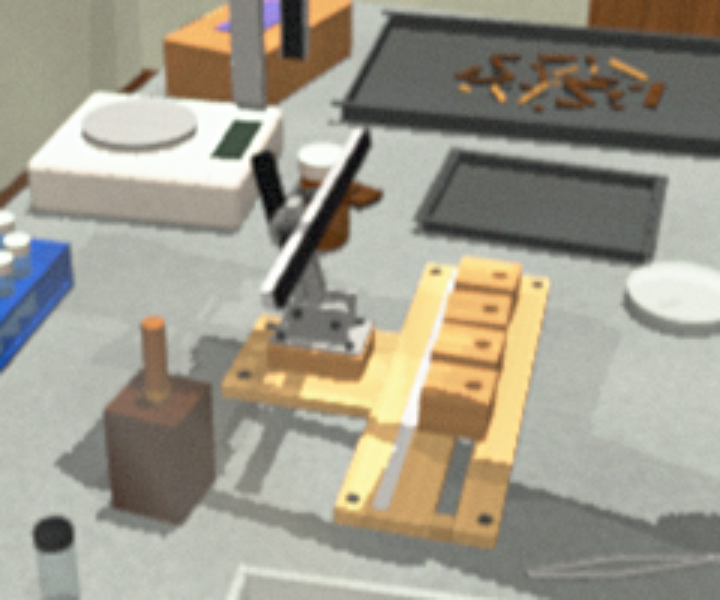

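The fingers (248,60) and (293,30) straddle the black grip at (268,185), clear behind the bar. I'll descend and grip.

```bash
python3 -m handwheel '[[0,0,0,-0.5,-0.3,1,-1],[0,0,0,-0.5,-0.3,3,-1],[0,0,0,-0.5,-0.3,5.5,-1],[0,0,0,-0.5,-0.3,5.5,-1],[0,0,0,-0.5,-0.3,5.5,1],[0,0,0,-0.5,-0.3,5.5,1],[0,0,0,-0.5,-0.3,5.5,1],[0,0,0,-0.5,-0.3,5.5,1],[0,0,0,-0.5,-0.3,5.5,1],[0,0,0,-0.5,-0.3,5.5,1]]'; python3 - <<'E'
import numpy as np
r=.104; a0=np.radians(76)
for s in range(8,85,7):
    a=a0-np.radians(min(s,76)); print(s,round(-100*r*(np.cos(a)-np.cos(a0)),1),round(100*r*(np.sin(a0)-np.sin(a)),1))
E
```

```text
time: 3.25
eef_pos: [0.6287, 0.0117, 0.1462]
eef_rot: [-0.023, 1.0, 0.0, 0.0]
ft_force: [-0.3, 1.2, -0.4]
grip_width: 0.529
grasp_force: 0.0
8 -1.4 0.4
15 -2.5 1.0
22 -3.6 1.7
29 -4.6 2.5
36 -5.5 3.4
43 -6.2 4.4
50 -6.8 5.5
57 -7.3 6.7
64 -7.7 7.9
71 -7.8 9.2
78 -7.9 10.1
```

```bash
python3 -m handwheel '[[0,0,0,0,0,0,1],[0,0,0,0,0,0,1],[0,0,0,0,0,0,1],[0,0,0,0,0,0,1],[0,0,0,0,0,0,1]]'; python3 -m handwheel '[[0,0,0,-0.7,0,0.2,1],[0,0,0,-1.4,0,0.4,1],[0,0,0,-2,0,0.7,1],[0,0,0,-2.6,0,1.0,1],[0,0,0,-3.2,0,1.4,1],[0,0,0,-3.7,0,1.8,1],[0,0,0,-4.3,0,2.2,1],[0,0,0,-4.8,0,2.6,1],[0,0,0,-5.3,0,3.1,1],[0,0,0,-5.7,0,3.6,1],[0,0,0,-6.1,0,4.1,1],[0,0,0,-6.4,0,4.6,1]]'
```

```text
time: 3.75
eef_pos: [0.6286, 0.0118, 0.1459]
eef_rot: [-0.023, 1.0, 0.0, -0.0]
ft_force: [0.1, 0.2, -0.3]
grip_width: 0.101
grasp_force: 0.0
time: 4.95
eef_pos: [0.6929, 0.0147, 0.0995]
eef_rot: [-0.023, 1.0, 0.0, -0.0]
ft_force: [0.4, -0.5, -0.4]
grip_width: 0.002
grasp_force: 0.0
```

```bash
python3 - <<'E'
from h import *
f,_=grab("side"); save({"frame":f["frame"][100:350,160:460]},"s2.png",2.4); print(sensors.observe()["ft_force"])
E
```

```text
[ 0.13297818 -0.65618491 -1.00308178]
```

View pics/s2.png

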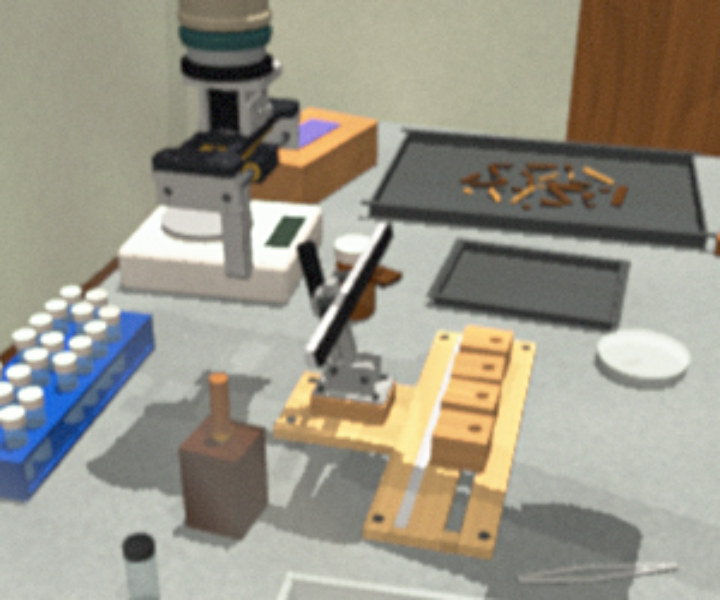

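The gripper shut behind the handle without catching it: the grip still stands at (312,268) and the fingers are at (237,250). I'll re-measure both from the side camera.

```bash
python3 - <<'E'
from h import *
f,S=grab("side"); print(sensors.observe()["eef_pos"])
# finger pixels crop (237,200..270) -> full
for v in (200,220,240,255,265,272): print("fing",v,[S[int(100+v/2.4),int(160+u/2.4)].round(3) for u in (230,238,246)])
s=S[190:260,270:310].reshape(-1,3); s=s[np.isfinite(s).all(1)]
t=s[(s[:,0]>.6)&(s[:,0]<.66)&(abs(s[:,1]-.012)<.03)]
for a in np.arange(.1,.19,.01):
    u=t[(t[:,2]>a)&(t[:,2]<a+.01)]
    if len(u): print(a.round(2),len(u),np.percentile(u[:,0],[0,50,100]).round(3),np.percentile(u[:,1],[0,50,100]).round(3))
for u,v in [(304,245),(312,268),(320,290),(300,250),(310,245)]: print(u,v,S[int(100+v/2.4),int(160+u/2.4)].round(3))
E
```

```text
[0.69230664 0.01472886 0.09884067]
fing 200 [array([0.661, 0.092, 0.242]), array([0.653, 0.092, 0.244]), array([0.681, 0.012, 0.209])]
fing 220 [array([0.692, 0.026, 0.195]), array([0.683, 0.025, 0.196]), array([0.683, 0.011, 0.19 ])]
fing 240 [array([0.693, 0.025, 0.174]), array([0.683, 0.028, 0.177]), array([0.681, 0.017, 0.172])]
fing 255 [array([0.694, 0.024, 0.16 ]), array([0.684, 0.027, 0.162]), array([0.682, 0.017, 0.158])]
fing 265 [array([0.695, 0.024, 0.15 ]), array([0.685, 0.026, 0.152]), array([0.68 , 0.021, 0.151])]
fing 272 [array([0.694, 0.027, 0.145]), array([0.685, 0.027, 0.146]), array([0.682, 0.019, 0.143])]
0.1 5 [0.61  0.613 0.615] [0.014 0.017 0.021]
0.11 7 [0.607 0.609 0.611] [0.016 0.017 0.021]
0.12 11 [0.601 0.607 0.626] [0.012 0.036 0.041]
0.13 101 [0.6   0.608 0.627] [-0.017  0.018  0.042]
0.14 54 [0.601 0.615 0.629] [0.005 0.017 0.021]
0.15 39 [0.615 0.62  0.631] [0.007 0.017 0.022]
0.16 39 [0.617 0.623 0.634] [0.009 0.017 0.021]
0.17 35 [0.62  0.625 0.637] [0.002 0.015 0.021]
304 245 [0.628 0.015 0.175]
312 268 [0.619 0.017 0.156]
320 290 [0.613 0.018 0.136]
300 250 [0.629 0.019 0.171]
310 245 [0.622 0.015 0.175]
```

```bash
python3 - <<'E'
from h import *
f,S=grab("side"); s=sensors.observe(); M=R.from_quat(f["attitude"]).as_matrix()
def proj(p):
    c=M.T@(np.array(p)-f["eye"]); return (c[0]/c[2]*f["fx"]+f["cx"],c[1]/c[2]*f["fy"]+f["cy"])
print(s["eef_pos"],proj(s["eef_pos"]),proj(s["eef_pos"]+np.array([0,0,.04])),s["joint_pos"])
for v in range(196,240,3): print(v,S[v,258].round(3),f["frame"][v,258])
np.save("S.npy",S)
E
```

```text
[0.6923097  0.01468985 0.0993796 ] (np.float64(259.15366894597764), np.float64(229.23930638243175)) (np.float64(258.22033698755644), np.float64(212.8593506652722)) [-7.92149314e-02  4.93418864e-01  1.33877701e+00  6.75004624e-05
  1.31048009e+00 -1.69561768e+00]
196 [0.686 0.026 0.185] [133 129 124]
199 [0.686 0.026 0.178] [137 134 126]
202 [0.686 0.026 0.171] [133 128 126]
205 [0.687 0.026 0.164] [135 129 127]
208 [0.688 0.025 0.156] [137 134 126]
211 [0.687 0.026 0.15 ] [141 136 133]
214 [0.688 0.026 0.142] [127 124 118]
217 [ 0.778 -0.175  0.025] [158 153 140]
220 [ 0.778 -0.175  0.016] [165 154 144]
223 [ 0.779 -0.176  0.006] [155 148 137]
226 [ 0.778 -0.172 -0.001] [151 157 148]
229 [ 0.772 -0.158 -0.002] [192 196 186]
232 [ 0.765 -0.141 -0.001] [186 189 182]
235 [ 0.759 -0.126 -0.001] [191 196 184]
238 [ 0.754 -0.113 -0.002] [176 181 171]
```

```bash
python3 -m handwheel '[[0,0,0,0,0,-4,-1],[0,0,0,0,0,-8,-1],[0,0,0,0,0,-8,-1],[0,0,0,0,0,-8,-1],[0,0,0,0,0,-8,-1],[0,0,0,0,0,-8,-1],[0,0,0,0,0,-8,-1],[0,0,0,0,0,-8,-1],[0,0,0,0,0,-8,-1],[0,0,0,0,0,-8,-1],[0,0,0,0,0,-8,-1],[0,0,0,0,0,-8,-1]]'; python3 - <<'E'
from h import *
print([a for a in dir(env) if a[0]!='_'],env.grip_point_offset)
f,S=grab("side"); s=sensors.observe(); print(s["eef_pos"],s["grip_width"])
m=np.isfinite(S).all(-1)&(abs(S[...,0]-s["eef_pos"][0])<.03)&(abs(S[...,1]-.012)<.075)&(S[...,2]>.06)&(S[...,2]<.4)
for lo,hi in((-.06,.012),(.012,.09)):
    k=m&(S[...,1]>lo)&(S[...,1]<hi); q=S[k]; print(len(q),np.percentile(q[:,2],[0,1,5]),q[q[:,2].argmin()],q.min(0),q.max(0))
E
```

```text
time: 6.3
eef_pos: [0.6926, 0.0147, 0.18]
eef_rot: [-0.023, 1.0, 0.0, 0.0]
ft_force: [-0.8, 0.3, 0.3]
grip_width: 0.979
grasp_force: 0.0
['IKError', 'grip_point_offset', 'job_done'] 0.0188
[0.69260507 0.01465556 0.18005337] 0.997096656394493
762 [0.21286592 0.21540854 0.22296252] [ 0.68810424 -0.03381856  0.21286592] [ 0.6628635  -0.05970087  0.21286592] [0.7054626  0.01196744 0.38518836]
1395 [0.21334617 0.21843929 0.2308145 ] [0.68169838 0.06214278 0.21334617] [0.66264595 0.01202688 0.21334617] [0.72201908 0.08671982 0.3985264 ]
```

```bash
python3 -m handwheel '[[0,0,0,-2,0,5,-1],[0,0,0,-2,0,10,-1],[0,0,0,-2,0,15,-1],[0,0,0,-2,0,15,-1]]'; python3 - <<'E'
from h import *
f,S=grab("side"); s=sensors.observe(); print(s["eef_pos"],s["grip_width"],s["ft_force"])
m=np.isfinite(S).all(-1)&(abs(S[...,0]-s["eef_pos"][0])<.03)&(abs(S[...,1]-.012)<.075)&(S[...,2]>.02)&(S[...,2]<.4)
for lo,hi in((-.06,.012),(.012,.09)):
    k=m&(S[...,1]>lo)&(S[...,1]<hi); q=S[k]; print(len(q),q[q[:,2].argmin()],np.percentile(q,[1,5],axis=0)[:,2])
    t=q[(q[:,2]<np.percentile(q[:,2],20))]; print(t.min(0).round(3),t.max(0).round(3),np.median(t,0).round(3))
save({"frame":f["frame"][100:350,160:460]},"s3.png",2.4)
E
```

```text
time: 6.75
eef_pos: [0.7064, 0.016, 0.0225]
eef_rot: [-0.023, 1.0, 0.001, -0.007]
ft_force: [0.2, 0.4, -0.6]
grip_width: 1.0
grasp_force: 0.0
[0.70922535 0.01580841 0.02595733] 0.9998487555794344 [ 0.55806437  0.46872626 -0.07436184]
584 [ 0.69957466 -0.03276681  0.05572203] [0.05786105 0.06544351]
[ 0.696 -0.044  0.056] [ 0.717 -0.029  0.089] [ 0.704 -0.033  0.074]
3485 [0.70996944 0.06730024 0.05830687] [0.07169967 0.10524008]
[0.679 0.012 0.058] [0.736 0.087 0.198] [0.701 0.072 0.171]
```

View pics/s3.png

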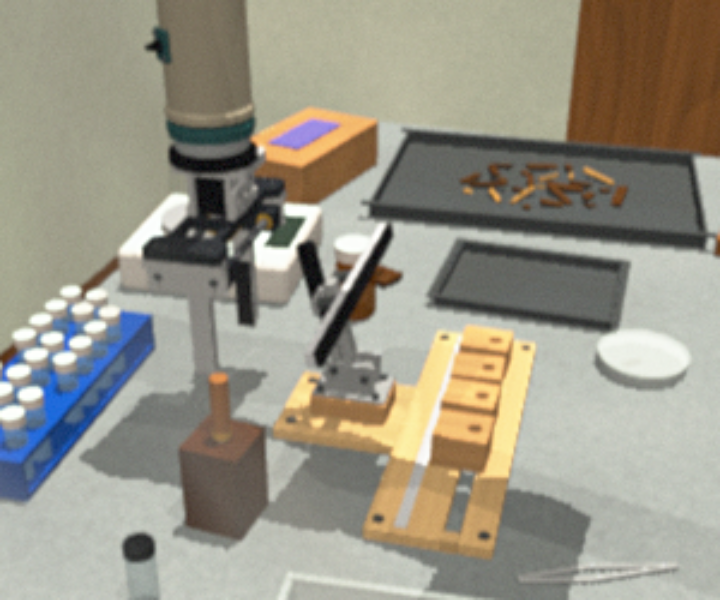

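The fingertips are at z≈0.058 (205,370) while the reported TCP is 0.026. So the reported z is about 33 mm too low, while x and y agree. I'll correct for that and regrip the handle higher.

```bash
sed -i 's/def tgt/ZB=.033\ndef tgt/; s/\[x,y,z\])-p/[x,y,z-ZB])-p/' h.py; python3 -m handwheel '[[0,0,0,0,0,-5,-1],[0,0,0,0,0,-10,-1],[0,0,0,0,0,-15,-1],[0,0,0,0,0,-17,-1],[0,0,0,5,0,-17,-1],[0,0,0,8,-0.3,-17,-1],[0,0,0,8,-0.3,-17,-1],[0,0,0,8,-0.3,-17,-1]]'; python3 - <<'E'
from h import *
print(tgt(.627,.0125,.144,.046))
E
```

```text
time: 7.6
eef_pos: [0.6342, 0.0088, 0.204]
eef_rot: [-0.023, 1.0, -0.0, 0.004]
ft_force: [0.7, -0.9, 0.1]
grip_width: 1.0
grasp_force: 0.0
[-0.05  0.41 -0.03  0.77  0.41  9.3 ]
```

```bash
python3 -m handwheel '[[0,0,0,0.6,0.4,0,-1],[0,0,0,0.6,0.4,4,-1],[0,0,0,0.6,0.4,8,-1],[0,0,0,0.6,0.4,9,-1],[0,0,0,0.6,0.4,9,-1],[0,0,0,0.6,0.4,9,1],[0,0,0,0.6,0.4,9,1],[0,0,0,0.6,0.4,9,1],[0,0,0,0.6,0.4,9,1],[0,0,0,0.6,0.4,9,1],[0,0,0,0.6,0.4,9,1],[0,0,0,0.6,0.4,9,1]]';  python3 -m handwheel '[[0,0,0,0,0,0,1],[0,0,0,0,0,0,1],[0,0,0,0,0,0,1],[0,0,0,0,0,0,1]]'
```

```text
time: 8.8
eef_pos: [0.6266, 0.0127, 0.1101]
eef_rot: [-0.023, 1.0, 0.0, 0.0]
ft_force: [-0.4, -0.8, -0.4]
grip_width: 0.442
grasp_force: 0.0
time: 9.2
eef_pos: [0.6266, 0.0117, 0.1099]
eef_rot: [-0.023, 1.0, -0.001, -0.0]
ft_force: [-0.8, -2.3, -0.5]
grip_width: 0.188
grasp_force: 30.0
```

```bash
python3 -m handwheel '[[0,0,0,-0.7,0,0.2,1],[0,0,0,-1.4,0,0.4,1],[0,0,0,-2,0,0.7,1],[0,0,0,-2.6,0,1.0,1],[0,0,0,-3.2,0,1.4,1],[0,0,0,-3.7,0,1.8,1],[0,0,0,-4.3,0,2.2,1],[0,0,0,-4.8,0,2.6,1],[0,0,0,-5.3,0,3.1,1],[0,0,0,-5.7,0,3.6,1],[0,0,0,-6.1,0,4.1,1],[0,0,0,-6.1,0,4.1,1]]'
```

```text
time: 10.4
eef_pos: [0.6914, 0.0147, 0.0683]
eef_rot: [-0.023, 1.0, -0.001, 0.003]
ft_force: [2.7, -4.8, 2.7]
grip_width: 0.182
grasp_force: 30.0
```

```bash
python3 -m handwheel '[[0,0,0,-0.3,0,0.7,1],[0,0,0,-0.5,0,1.3,1],[0,0,0,-0.8,0,2.1,1],[0,0,0,-1.1,0,2.9,1],[0,0,0,-1.3,0,3.7,1],[0,0,0,-1.5,0,4.5,1],[0,0,0,-1.6,0,5.3,1],[0,0,0,-1.6,0,6.0,1],[0,0,0,-1.6,0,6.4,1],[0,0,0,-1.6,0,6.4,1],[0,0,0,-1.6,0,6.4,1]]'
```

```text
time: 11.5
eef_pos: [0.709, 0.0155, 0.005]
eef_rot: [-0.023, 1.0, -0.0, 0.005]
ft_force: [6.3, -4.2, 0.2]
grip_width: 0.185
grasp_force: 30.0
```

```bash
python3 -m handwheel '[[0,0,0,0,0,0.2,1],[0,0,0,0,0,0.4,1],[0,0,0,0,0,0.4,1]]'; python3 - <<'E'
from h import *
f,S=grab("side"); save({"frame":f["frame"][150:350,200:440]},"s4.png",3)
E
```

```text
time: 11.8
eef_pos: [0.7088, 0.0155, 0.0013]
eef_rot: [-0.023, 1.0, -0.0, 0.005]
ft_force: [5.1, -5.0, 0.4]
grip_width: 0.18
grasp_force: 30.0
```

View pics/s4.png

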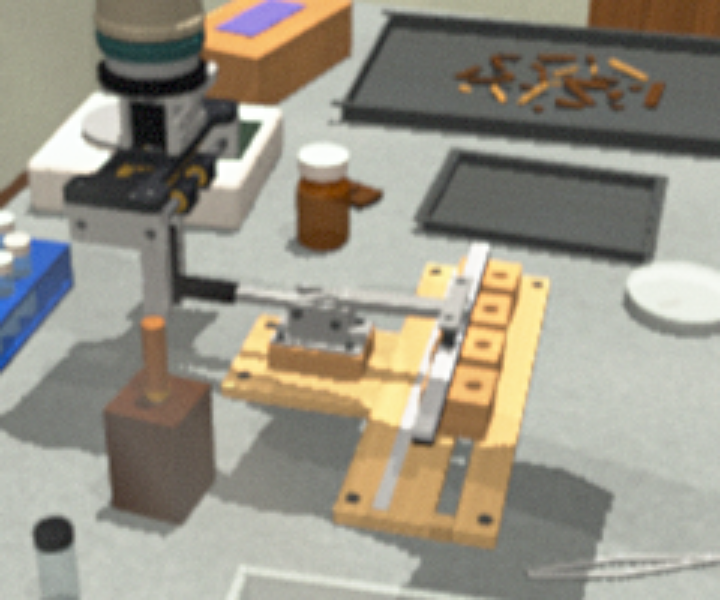

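```bash
python3 -m handwheel '[[0,0,0,0,0,0.3,1],[0,0,0,0,0,0.5,1],[0,0,0,0,0,0.5,1]]'; python3 - <<'E'
from h import *
f,S=grab("side")
# handle points y~.015
q=S[240:262,255:330].reshape(-1,3); q=q[np.isfinite(q).all(1)]; q=q[(abs(q[:,1]-.017)<.012)&(q[:,2]>.045)&(q[:,0]>.6)]
for x in np.arange(.60,.72,.01):
    t=q[abs(q[:,0]-x)<.005]
    if len(t): print(x.round(2),len(t),t[:,2].min().round(3),t[:,2].max().round(3))
E
```

```text
time: 12.15
eef_pos: [0.709, 0.0155, 0.0003]
eef_rot: [-0.023, 1.0, -0.001, 0.006]
ft_force: [0.4, -5.4, 16.7]
grip_width: 0.18
grasp_force: 30.0
0.6 24 0.045 0.066
0.61 20 0.046 0.067
0.62 25 0.053 0.064
0.63 21 0.054 0.064
0.64 25 0.054 0.063
0.65 34 0.052 0.067
0.66 36 0.051 0.067
0.67 33 0.052 0.067
0.68 36 0.051 0.067
0.69 34 0.052 0.067
0.7 28 0.045 0.079
```

Clamp is locked on its stop (handle level at z≈0.06, 17 N). I'll release and go to the pin.

```bash
python3 -m handwheel '[[0,0,0,0,0,-0.5,1],[0,0,0,0,0,-0.5,-1],[0,0,0,0,0,-0.5,-1],[0,0,0,0,0,-0.5,-1],[0,0,0,0,0,-0.5,-1],[0,0,0,0,0,-0.5,-1],[0,0,0,0,0,-5,-1],[0,0,0,0,0,-10,-1],[0,0,0,0,0,-15,-1],[0,0,0,0,0,-20,-1],[0,0,0,0,0,-20,-1]]'; python3 - <<'E'
from h import *
f,S=grab("side"); q=S[225:300,240:275].reshape(-1,3); q=q[np.isfinite(q).all(1)]
for z in np.arange(.085,.14,.01):
    t=q[(abs(q[:,2]-z)<.005)&(abs(q[:,0]-.644)<.03)&(abs(q[:,1]-.175)<.03)]
    if len(t): print(z.round(3),len(t),t.min(0).round(4),t.max(0).round(4),t.mean(0).round(4))
print(tgt(.646,.1755,.093,.046))
E
```

```text
time: 13.3
eef_pos: [0.708, 0.0162, 0.2052]
eef_rot: [-0.023, 1.0, -0.001, 0.008]
ft_force: [0.6, -0.3, 0.1]
grip_width: 0.983
grasp_force: 0.0
0.085 36 [0.6337 0.1712 0.0803] [0.6485 0.1836 0.0899] [0.6395 0.1797 0.085 ]
0.095 36 [0.6339 0.1745 0.0907] [0.6469 0.183  0.0995] [0.6395 0.1796 0.0945]
0.105 38 [0.6339 0.1724 0.1003] [0.6462 0.1844 0.1097] [0.639  0.1799 0.1051]
0.115 39 [0.634  0.1714 0.1101] [0.6483 0.1848 0.12  ] [0.6394 0.1797 0.1152]
0.125 38 [0.6341 0.1742 0.12  ] [0.6469 0.1833 0.1299] [0.6393 0.1801 0.1251]
0.135 33 [0.6342 0.1697 0.1305] [0.6474 0.182  0.1352] [0.6407 0.1766 0.1323]
[-4.000e-02  5.300e-01 -1.000e-02  5.400e+00  1.619e+01  1.403e+01]
```

```bash
python3 -m handwheel '[[0,0,0,2,5,0,-1],[0,0,0,4,10,0,-1],[0,0,0,5.6,15,0,-1],[0,0,0,5.6,16.2,0,-1],[0,0,0,5.6,16.2,0,-1],[0,0,0,5.6,16.2,5,-1],[0,0,0,5.6,16.2,10,-1],[0,0,0,5.6,16.2,10,-1]]'; python3 - <<'E'
from h import *
f,S=grab("side"); print(tgt(.644,.1755,.093,.046))
q=S.reshape(-1,3); q=q[np.isfinite(q).all(1)]; e=sensors.observe()["eef_pos"]
t=q[(abs(q[:,0]-e[0])<.03)&(abs(q[:,1]-e[1])<.08)&(q[:,2]>.11+.03)&(q[:,2]<.18)]
for n,k in (("far",t[t[:,1]<e[1]-.01]),("near",t[t[:,1]>e[1]+.03])): print(n,len(k),k.min(0).round(3),k.max(0).round(3))
E
```

```text
time: 14.15
eef_pos: [0.6333, 0.173, 0.0872]
eef_rot: [-0.022, 1.0, -0.002, -0.009]
ft_force: [-0.7, -0.1, -0.5]
grip_width: 1.001
grasp_force: 0.0
[-0.1  -0.58 -0.08 -0.76  0.16  3.15]
far 192 [0.624 0.114 0.14 ] [0.644 0.128 0.18 ]
near 260 [0.619 0.22  0.14 ] [0.64  0.234 0.18 ]
```

```bash
python3 -m handwheel '[[0,0,0,-0.6,0.1,0,-1],[0,0,0,-0.6,0.1,1.5,-1],[0,0,0,-0.6,0.1,2.7,-1],[0,0,0,-0.6,0.1,2.7,-1],[0,0,0,-0.6,0.1,2.7,1],[0,0,0,-0.6,0.1,2.7,1],[0,0,0,-0.6,0.1,2.7,1],[0,0,0,-0.6,0.1,2.7,1],[0,0,0,-0.6,0.1,2.7,1],[0,0,0,-0.6,0.1,2.7,1],[0,0,0,-0.6,0.1,2.7,1],[0,0,0,-0.6,0.1,2.7,1]]'; python3 -m handwheel '[[0,0,0,0,0,0,1],[0,0,0,0,0,0,1],[0,0,0,0,0,0,1],[0,0,0,0,0,0,1],[0,0,0,0,0,0,1]]'; python3 - <<'E'
from h import *
f,_=grab("side"); save({"frame":f["frame"][150:350,200:440]},"s5.png",3)
f,W=grab("top"); g=f["frame"]; cv2.imwrite("pics/t5.png",cv2.resize(g[240:310,230:430],None,fx=4,fy=4,interpolation=cv2.INTER_CUBIC)[:,:,::-1])
E
```

```text
time: 15.4
eef_pos: [0.6461, 0.1767, 0.069]
eef_rot: [-0.023, 1.0, 0.0, -0.0]
ft_force: [0.2, -0.4, 0.2]
grip_width: 0.357
grasp_force: 0.0
time: 15.9
eef_pos: [0.6461, 0.1767, 0.0689]
eef_rot: [-0.023, 1.0, 0.0, -0.0]
ft_force: [0.1, -0.4, 0.2]
grip_width: 0.153
grasp_force: 30.0
```

View pics/t5.png

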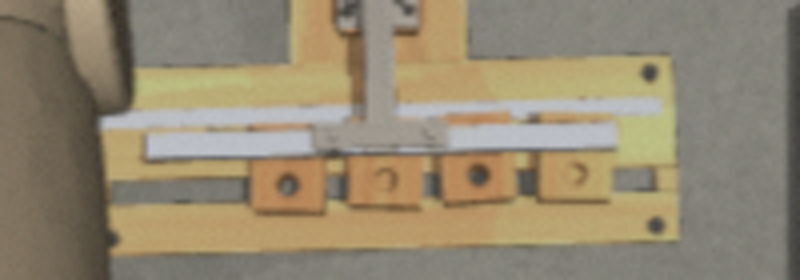

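Pin is gripped (14.4 mm). All four blocks are undisturbed with bores free at crop (288,185), (386,180), (479,175) and (577,173). I'll lift the pin and go above the first bore.

```bash
python3 -m handwheel '[[0,0,0,0,0,-3,1],[0,0,0,0,0,-6,1],[0,0,0,0,0,-9,1],[0,0,0,0,0,-11,1],[0,0,0,0,0,-11,1]]'; python3 - <<'E'
from h import *
s=sensors.observe(); print(s["eef_pos"],s["grip_width"],tgt(.465,.0565,s["eef_pos"][2]+ZB,.046))
E
```

```text
time: 16.5
eef_pos: [0.6483, 0.1771, 0.1827]
eef_rot: [-0.023, 1.0, 0.001, 0.004]
ft_force: [0.3, 0.3, 0.2]
grip_width: 0.154
grasp_force: 30.0
[0.64828471 0.17711965 0.1826544 ] 0.15353760828533686 [  0.05   0.4   -0.02  18.86 -11.21  -0.14]
```

```bash
python3 -m handwheel '[[0,0,0,4,-2.5,0,1],[0,0,0,8,-5,0,1],[0,0,0,12,-7.5,0,1],[0,0,0,16,-10,0,1],[0,0,0,18.8,-11.2,0,1],[0,0,0,18.8,-11.2,0,1],[0,0,0,18.8,-11.2,3,1],[0,0,0,18.8,-11.2,5.5,1],[0,0,0,18.8,-11.2,5.5,1],[0,0,0,18.8,-11.2,5.5,1]]'; python3 - <<'E'
from h import *
f,S=grab("side"); s=sensors.observe(); e=s["eef_pos"]; print(e,s["joint_pos"])
q=S.reshape(-1,3); q=q[np.isfinite(q).all(1)]
for z in np.arange(.06,.15,.01):
    t=q[(abs(q[:,2]-z)<.005)&(abs(q[:,0]-e[0])<.02)&(abs(q[:,1]-e[1])<.015)]
    if len(t): print(z.round(3),len(t),np.median(t,0).round(4),t.min(0).round(4),t.max(0).round(4))
cv2.imwrite("pics/s6.png",cv2.resize(f["frame"][190:320,270:430],None,fx=4.6,fy=4.6,interpolation=cv2.INTER_CUBIC)[:,:,::-1])
E
```

```text
time: 17.5
eef_pos: [0.4636, 0.0566, 0.1235]
eef_rot: [-0.023, 1.0, 0.0, -0.001]
ft_force: [-0.4, -0.1, 0.2]
grip_width: 0.156
grasp_force: 30.0
[0.46442935 0.05651337 0.12429991] [-2.79689048e-02  1.47752509e-01  1.79821757e+00  2.00311533e-04
  1.19494381e+00 -1.64472472e+00]
0.06 36 [0.4788 0.057  0.0565] [0.4565 0.0418 0.0554] [0.4843 0.0709 0.0634]
0.07 14 [0.4588 0.0575 0.0707] [0.4567 0.0545 0.0651] [0.4616 0.0624 0.074 ]
0.08 12 [0.4592 0.0581 0.0805] [0.4557 0.0425 0.0758] [0.4793 0.0603 0.0849]
0.09 14 [0.4581 0.0577 0.091 ] [0.4561 0.0542 0.0859] [0.4606 0.0592 0.0949]
0.1 11 [0.4589 0.0581 0.1008] [0.4566 0.0559 0.097 ] [0.4612 0.0592 0.1042]
0.11 13 [0.4596 0.0571 0.1095] [0.4561 0.0552 0.1066] [0.4618 0.0599 0.1148]
0.12 13 [0.4581 0.0583 0.1214] [0.456  0.0558 0.1158] [0.4604 0.0601 0.1247]
0.13 13 [0.4588 0.0583 0.1341] [0.4513 0.0571 0.1264] [0.4646 0.064  0.1347]
0.14 35 [0.4578 0.0613 0.1398] [0.4515 0.0538 0.135 ] [0.4654 0.0662 0.1449]
```

View pics/s6.png

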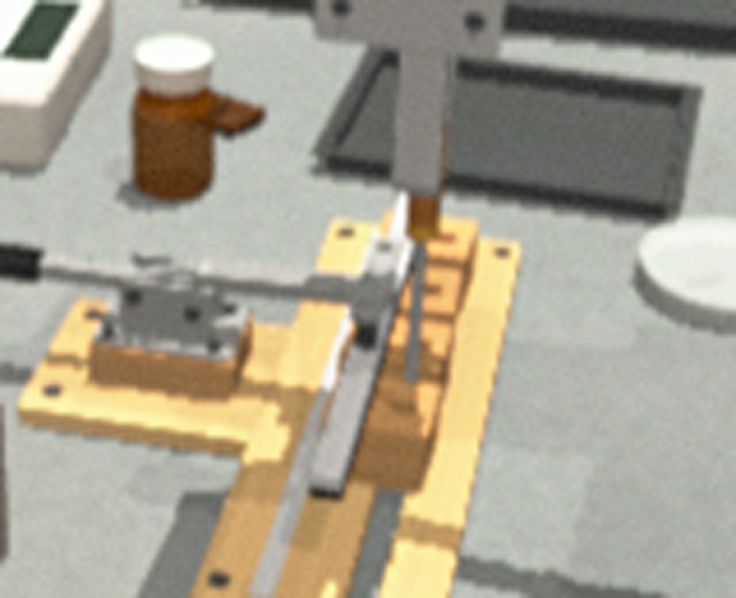

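```bash
python3 - <<'E'
from h import *
f,S=grab("side")
c=lambda a,b:(270+a/4.6,190+b/4.6)
print("bore",px(f,*c(408,400),.044),"tip",px(f,*c(412,378),.0584), "b2..",px(f,*c(425,338),.044),px(f,*c(436,288),.044),px(f,*c(450,240),.044))
# darkest in crop near bore
g=f["frame"].sum(-1); print(g[270:284,350:368])
E
```

```text
bore [0.45919165 0.05136485 0.044     ] tip [0.45765358 0.05470055 0.0584    ] b2.. [ 0.46140936 -0.00168102  0.044     ] [ 0.46464897 -0.04808125  0.044     ] [ 0.46632819 -0.0969682   0.044     ]
[[503 373 238 293 310 319 292 306 333 326 313 308 309 351 408 376 288 376]
 [533 342 244 324 337 338 313 314 327 338 321 303 313 310 314 278 258 380]
 [506 329 301 371 364 364 358 323 342 347 332 350 351 324 309 274 251 404]
 [448 282 340 391 406 395 387 368 359 354 389 466 491 465 426 369 333 465]
 [383 246 326 377 376 394 394 383 385 389 442 571 593 576 548 462 391 539]
 [337 269 336 357 368 384 386 385 380 380 451 574 592 598 586 479 425 577]
 [288 293 360 350 348 368 370 359 372 378 485 565 585 579 557 435 477 586]
 [250 349 373 373 355 322 335 336 357 377 510 577 591 589 538 428 544 604]
 [273 366 386 369 355 308 302 319 298 317 448 568 588 585 506 443 573 608]
 [320 381 406 399 381 348 327 327 321 322 399 526 582 570 469 456 585 613]
 [356 389 396 390 401 377 372 364 357 344 374 448 552 559 415 445 586 613]
 [372 394 392 394 394 398 396 394 384 386 388 425 512 531 386 483 600 602]
 [367 376 395 389 386 404 400 387 398 395 386 443 557 489 364 503 594 607]
 [343 358 351 370 386 377 386 384 373 403 390 460 555 422 345 527 598 610]]
```

```bash
python3 -m handwheel '[[0,0,0,-0.1,-0.15,0,1],[0,0,0,-0.1,-0.15,0.6,1],[0,0,0,-0.1,-0.15,1.2,1],[0,0,0,-0.1,-0.15,1.4,1],[0,0,0,-0.1,-0.15,1.5,1],[0,0,0,-0.1,-0.15,1.6,1],[0,0,0,-0.1,-0.15,1.7,1],[0,0,0,-0.1,-0.15,1.7,1]]'
```

```text
time: 18.4
eef_pos: [0.4645, 0.0548, 0.107]
eef_rot: [-0.023, 1.0, 0.0, 0.0]
ft_force: [0.3, -0.4, 0.2]
grip_width: 0.155
grasp_force: 30.0
```

```bash
python3 -m handwheel '[[0,0,0,0,0,0.3,1],[0,0,0,0,0,0.6,1],[0,0,0,0,0,0.9,1],[0,0,0,0,0,0.9,1]]'; python3 -m handwheel '[[0,0,0,0,0,0.2,1],[0,0,0,0,0,0.4,1],[0,0,0,0,0,0.4,1]]'; python3 -m handwheel '[[0,0,0,0,0,0.2,1],[0,0,0,0,0,0.4,1],[0,0,0,0,0,0.4,1]]'
```

```text
time: 18.8
eef_pos: [0.464, 0.0548, 0.0974]
eef_rot: [-0.023, 1.0, 0.0, -0.001]
ft_force: [-0.2, 0.6, 0.0]
grip_width: 0.153
grasp_force: 30.0
time: 19.1
eef_pos: [0.4643, 0.0548, 0.0937]
eef_rot: [-0.023, 1.0, 0.0, -0.0]
ft_force: [-0.2, 0.6, 0.1]
grip_width: 0.151
grasp_force: 30.0
time: 19.4
eef_pos: [0.4642, 0.0548, 0.0897]
eef_rot: [-0.023, 1.0, 0.0, -0.0]
ft_force: [0.2, -0.1, -0.2]
grip_width: 0.156
grasp_force: 30.0
```

```bash
python3 -m handwheel '[[0,0,0,0,0,0.4,1],[0,0,0,0,0,0.8,1],[0,0,0,0,0,1.1,1],[0,0,0,0,0,1.1,1]]'; python3 -c "
from h import *
f,S=grab('side'); cv2.imwrite('pics/s7.png',cv2.resize(f['frame'][190:320,270:430],None,fx=4.6,fy=4.6,interpolation=cv2.INTER_CUBIC)[:,:,::-1])"
```

```text
time: 19.8
eef_pos: [0.464, 0.0548, 0.0784]
eef_rot: [-0.023, 1.0, 0.0, -0.001]
ft_force: [-1.4, -0.4, -0.1]
grip_width: 0.158
grasp_force: 30.0
```

View pics/s7.png

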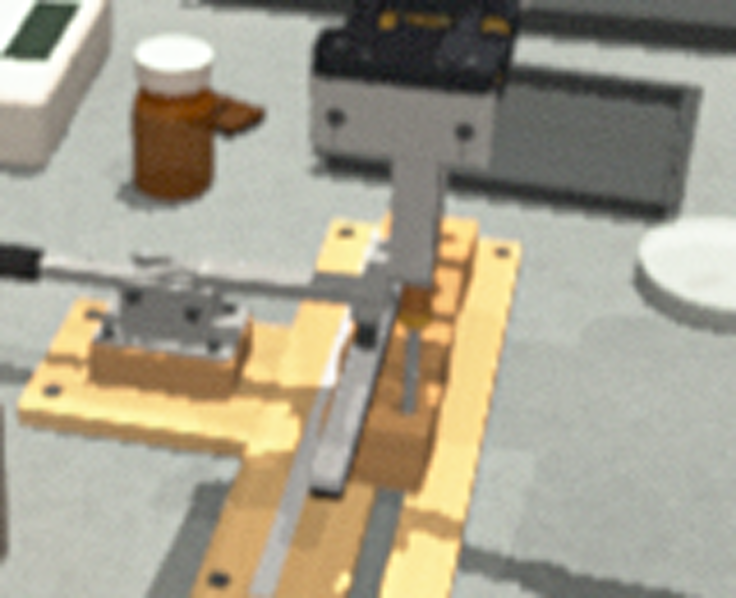

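Needle is well inside bore 1 (shoulder (412,322), entry (410,410)) at about 30 mm depth without force, so block 1 is through. Next bore 2.

```bash
python3 -m handwheel '[[0,0,0,0,0,-2.5,1],[0,0,0,0,0,-4.5,1],[0,0,0,0,0,-4.5,1],[0,0,0,-0.2,-3,-4.5,1],[0,0,0,-0.2,-5.35,-4.5,1],[0,0,0,-0.2,-5.35,-4.5,1],[0,0,0,-0.2,-5.35,-4.5,1],[0,0,0,-0.2,-5.35,-3.8,1],[0,0,0,-0.2,-5.35,-3.3,1],[0,0,0,-0.2,-5.35,-3.0,1],[0,0,0,-0.2,-5.35,-2.8,1],[0,0,0,-0.2,-5.35,-2.8,1]]'
```

```text
time: 21.05
eef_pos: [0.4687, 0.0018, 0.1066]
eef_rot: [-0.023, 1.0, 0.0, -0.0]
ft_force: [-0.5, 0.3, -0.5]
grip_width: 0.156
grasp_force: 30.0
```

```bash
python3 -m handwheel '[[0,0,0,0,0,0.3,1],[0,0,0,0,0,0.6,1],[0,0,0,0,0,0.8,1],[0,0,0,0,0,0.8,1]]'; python3 -m handwheel '[[0,0,0,0,0,0.2,1],[0,0,0,0,0,0.4,1],[0,0,0,0,0,0.4,1]]'; python3 -m handwheel '[[0,0,0,0,0,0.2,1],[0,0,0,0,0,0.3,1],[0,0,0,0,0,0.3,1]]'
```

```text
time: 21.45
eef_pos: [0.4687, 0.0015, 0.0987]
eef_rot: [-0.023, 1.0, 0.0, -0.0]
ft_force: [-0.2, -0.6, 0.1]
grip_width: 0.152
grasp_force: 30.0
time: 21.75
eef_pos: [0.4687, 0.0015, 0.0947]
eef_rot: [-0.023, 1.0, 0.0, -0.0]
ft_force: [-0.2, 0.3, -0.8]
grip_width: 0.153
grasp_force: 30.0
time: 22.05
eef_pos: [0.4695, 0.0014, 0.0927]
eef_rot: [-0.023, 1.0, -0.0, 0.001]
ft_force: [-0.8, -0.6, 4.0]
grip_width: 0.154
grasp_force: 30.0
```

```bash
python3 -m handwheel '[[0,0,0,0,0,0.1,1],[0,0,0,0,0,0.15,1],[0,0,0,0,0,0.15,1]]'
```

```text
time: 22.35
eef_pos: [0.4701, 0.0014, 0.0925]
eef_rot: [-0.023, 1.0, -0.0, 0.001]
ft_force: [-2.0, 0.1, 12.6]
grip_width: 0.158
grasp_force: 30.0
```

```bash
python3 -m handwheel '[[0,0,0,0,0,-1.5,1],[0,0,0,0,0,-3.2,1],[0,0,0,0,0,-3.2,1],[0,0,0,-0.15,-3,-3.2,1],[0,0,0,-0.15,-5.1,-3.2,1],[0,0,0,-0.15,-5.1,-3.2,1],[0,0,0,-0.15,-5.1,-3.2,1],[0,0,0,-0.15,-5.1,-2.5,1],[0,0,0,-0.15,-5.1,-2,1],[0,0,0,-0.15,-5.1,-1.6,1],[0,0,0,-0.15,-5.1,-1.4,1],[0,0,0,-0.15,-5.1,-1.4,1]]'
```

```text
time: 23.55
eef_pos: [0.4725, -0.0491, 0.104]
eef_rot: [-0.023, 1.0, 0.0, -0.0]
ft_force: [-0.3, -0.3, 0.4]
grip_width: 0.154
grasp_force: 30.0
```

Block 2 is blind (hard stop at 12.6 N). Bore 3 next; its entry was already force-free.

```bash
python3 -m handwheel '[[0,0,0,0,0,0.3,1],[0,0,0,0,0,0.6,1],[0,0,0,0,0,0.9,1],[0,0,0,0,0,0.9,1]]'; python3 -m handwheel '[[0,0,0,0,0,0.2,1],[0,0,0,0,0,0.4,1],[0,0,0,0,0,0.4,1]]'
```

```text
time: 23.95
eef_pos: [0.4724, -0.0493, 0.095]
eef_rot: [-0.023, 1.0, 0.0, -0.0]
ft_force: [0.1, 0.0, -0.7]
grip_width: 0.15
grasp_force: 30.0
time: 24.25
eef_pos: [0.4726, -0.0494, 0.0912]
eef_rot: [-0.023, 1.0, 0.0, -0.0]
ft_force: [0.2, 0.2, -0.4]
grip_width: 0.151
grasp_force: 30.0
```

```bash
python3 -m handwheel '[[0,0,0,0,0,0.3,1],[0,0,0,0,0,0.6,1],[0,0,0,0,0,0.9,1],[0,0,0,0,0,0.9,1]]'; python3 -m handwheel '[[0,0,0,0,0,-2,1],[0,0,0,0,0,-4,1],[0,0,0,0,0,-4,1],[0,0,0,0,-3,-4,1],[0,0,0,0,-5.35,-4,1],[0,0,0,0,-5.35,-4,1],[0,0,0,0,-5.35,-4,1],[0,0,0,0,-5.35,-3,1],[0,0,0,0,-5.35,-2.4,1],[0,0,0,0,-5.35,-2.2,1],[0,0,0,0,-5.35,-2.1,1],[0,0,0,0,-5.35,-2.1,1]]'
```

```text
time: 24.65
eef_pos: [0.4723, -0.0493, 0.0819]
eef_rot: [-0.023, 1.0, 0.0, -0.001]
ft_force: [0.0, 1.0, -0.7]
grip_width: 0.152
grasp_force: 30.0
time: 25.85
eef_pos: [0.4751, -0.1025, 0.1033]
eef_rot: [-0.023, 1.0, 0.0, -0.0]
ft_force: [-0.2, -0.5, 0.3]
grip_width: 0.154
grasp_force: 30.0
```

```bash
python3 -m handwheel '[[0,0,0,0,0,0.3,1],[0,0,0,0,0,0.5,1],[0,0,0,0,0,0.7,1],[0,0,0,0,0,0.7,1]]'; python3 -m handwheel '[[0,0,0,0,0,0.2,1],[0,0,0,0,0,0.3,1],[0,0,0,0,0,0.3,1]]'; python3 -m handwheel '[[0,0,0,0,0,0.1,1],[0,0,0,0,0,0.2,1],[0,0,0,0,0,0.2,1]]'
```

```text
time: 26.25
eef_pos: [0.475, -0.1028, 0.0962]
eef_rot: [-0.023, 1.0, 0.0, -0.0]
ft_force: [-0.7, -0.1, -0.2]
grip_width: 0.152
grasp_force: 30.0
time: 26.55
eef_pos: [0.4751, -0.1028, 0.0933]
eef_rot: [-0.023, 1.0, 0.0, -0.0]
ft_force: [-0.3, 0.4, -0.1]
grip_width: 0.152
grasp_force: 30.0
time: 26.85
eef_pos: [0.4755, -0.1029, 0.0918]
eef_rot: [-0.023, 1.0, -0.0, 0.0]
ft_force: [0.2, -0.5, 2.1]
grip_width: 0.154
grasp_force: 30.0
```

```bash
python3 -m handwheel '[[0,0,0,0,0,0.1,1],[0,0,0,0,0,0.2,1],[0,0,0,0,0,0.2,1]]'
```

```text
time: 27.15
eef_pos: [0.4762, -0.1031, 0.0915]
eef_rot: [-0.023, 1.0, -0.0, 0.001]
ft_force: [-2.2, 1.4, 13.2]
grip_width: 0.156
grasp_force: 30.0
```

Blocks 1 and 3 are through; 2 and 4 are blind. I'll return the pin.

```bash
python3 -m handwheel '[[0,0,0,0,0,-3,1],[0,0,0,0,0,-6,1],[0,0,0,0,0,-9.5,1],[0,0,0,0,0,-9.5,1],[0,0,0,0,0,-9.5,1]]'; python3 -c "
from h import *
print(tgt(.6461,.1767,.185+ZB,.046))"
```

```text
time: 27.65
eef_pos: [0.4753, -0.1029, 0.1846]
eef_rot: [-0.023, 1.0, -0.0, 0.0]
ft_force: [-1.0, -0.8, -0.3]
grip_width: 0.152
grasp_force: 30.0
[-2.000e-02  6.000e-02 -2.000e-02 -1.833e+01  2.715e+01 -3.000e-02]
```

```bash
python3 -m handwheel '[[0,0,0,-2,4,0,1],[0,0,0,-5,8,0,1],[0,0,0,-7.5,12,0,1],[0,0,0,-10,16,0,1],[0,0,0,-13,20,0,1],[0,0,0,-16,24,0,1],[0,0,0,-18.3,27.1,0,1],[0,0,0,-18.3,27.1,0,1],[0,0,0,-18.3,27.1,0,1],[0,0,0,-18.3,27.1,2.5,1],[0,0,0,-18.3,27.1,2.5,1]]'; python3 - <<'E'
from h import *
print(tgt(.6461,.1767,.148+ZB,.046))
f,S=grab("side"); e=sensors.observe()["eef_pos"]; q=S.reshape(-1,3); q=q[np.isfinite(q).all(1)]
t=q[(q[:,2]>.095)&(q[:,2]<.15)&(abs(q[:,0]-e[0])<.015)&(abs(q[:,1]-e[1])<.01)]
print(np.median(t,0),t.min(0),t.max(0))
E
```

```text
time: 28.75
eef_pos: [0.6421, 0.1743, 0.1558]
eef_rot: [-0.022, 1.0, -0.001, -0.004]
ft_force: [-0.2, -0.2, -1.0]
grip_width: 0.151
grasp_force: 30.0
[-0.08 -0.47 -0.09 -0.41  0.22  0.77]
[0.6361954  0.17474513 0.12332803] [0.63358986 0.17101244 0.0951565 ] [0.64152423 0.17757973 0.14994558]
```

```bash
python3 -m handwheel '[[0,0,0,0,0,0,1],[0,0,0,0,0,0,1],[0,0,0,0,0,0,1]]'; python3 - <<'E'
from h import *
print(tgt(.6461,.1767,.145+ZB,.046))
f,S=grab("side"); e=sensors.observe()["eef_pos"]; q=S.reshape(-1,3); q=q[np.isfinite(q).all(1)]
t=q[(q[:,2]>.1)&(q[:,2]<.15)&(abs(q[:,0]-e[0])<.015)&(abs(q[:,1]-e[1])<.01)]
print(e,np.median(t,0),t.min(0),t.max(0))
E
```

```text
time: 29.1
eef_pos: [0.6461, 0.1759, 0.1607]
eef_rot: [-0.023, 1.0, 0.0, 0.001]
ft_force: [1.0, 0.0, -0.3]
grip_width: 0.151
grasp_force: 30.0
[ 0.01  0.11 -0.05 -0.    0.08  1.57]
[0.64603374 0.17597766 0.16045224] [0.64062555 0.17669492 0.12550177] [0.63789798 0.17313215 0.10006866] [0.64475684 0.17951915 0.14978924]
```

```bash
python3 -m handwheel '[[0,0,0,0,0.05,0.8,1],[0,0,0,0,0.05,1.6,1],[0,0,0,0,0.05,2,1],[0,0,0,0,0.05,2.4,1],[0,0,0,0,0.05,2.4,1]]'
```

```text
time: 29.65
eef_pos: [0.6451, 0.1767, 0.1344]
eef_rot: [-0.023, 1.0, -0.0, -0.001]
ft_force: [0.1, 0.4, -0.7]
grip_width: 0.152
grasp_force: 30.0
```

```bash
python3 -m handwheel '[[0,0,0,-0.05,0,1,1],[0,0,0,-0.05,0,2,1],[0,0,0,-0.05,0,3,1],[0,0,0,-0.05,0,4,1],[0,0,0,-0.05,0,5,1],[0,0,0,-0.05,0,6,1],[0,0,0,-0.05,0,6,1]]'
```

```text
time: 30.35
eef_pos: [0.6448, 0.1765, 0.0734]
eef_rot: [-0.023, 1.0, -0.0, -0.002]
ft_force: [-0.1, 0.1, 0.5]
grip_width: 0.153
grasp_force: 30.0
```

Now release (the last ~2 mm drops), rise, and look.

```bash
python3 -m handwheel '[[0,0,0,0,0,0.2,1],[0,0,0,0,0,0.2,-1],[0,0,0,0,0,0.2,-1],[0,0,0,0,0,0.2,-1],[0,0,0,0,0,0.2,-1],[0,0,0,0,0,0.2,-1],[0,0,0,0,0,-4,-1],[0,0,0,0,0,-8,-1],[0,0,0,0,0,-13,-1],[0,0,0,0,0,-13,-1],[0,0,0,0,0,-13,-1]]'; python3 - <<'E'
from h import *
f,S=grab("side"); q=S[225:300,240:275].reshape(-1,3); q=q[np.isfinite(q).all(1)]
t=q[(q[:,2]>.09)&(q[:,2]<.15)&(abs(q[:,0]-.644)<.015)&(abs(q[:,1]-.175)<.015)]
print(t.min(0),t.max(0)); print(tgt(.709,.0155,.034+.15,.046))
E
```

```text
time: 31.45
eef_pos: [0.6469, 0.1769, 0.2072]
eef_rot: [-0.023, 1.0, 0.0, 0.002]
ft_force: [0.2, -0.7, -0.3]
grip_width: 0.966
grasp_force: 0.0
[0.63376416 0.16921178 0.09027644] [0.64809121 0.18446798 0.13436303]
[  0.    -0.02  -0.02  -5.58 -16.39   5.41]
```

```bash
python3 -m handwheel '[[0,0,0,-2,-5,0,-1],[0,0,0,-4,-10,0,-1],[0,0,0,-5.6,-15,0,-1],[0,0,0,-5.6,-16.4,0,-1],[0,0,0,-5.6,-16.4,0,-1],[0,0,0,-5.6,-16.4,0,-1],[0,0,0,-5.6,-16.4,5,-1],[0,0,0,-5.6,-16.4,10,-1],[0,0,0,-5.6,-16.4,15,-1],[0,0,0,-5.6,-16.4,20,-1],[0,0,0,-5.6,-16.4,20.2,-1],[0,0,0,-5.6,-16.4,20.2,-1]]'; python3 -m handwheel '[[0,0,0,0,0,0,1],[0,0,0,0,0,0,1],[0,0,0,0,0,0,1],[0,0,0,0,0,0,1],[0,0,0,0,0,0,1],[0,0,0,0,0,0,1],[0,0,0,0,0,0,1],[0,0,0,0,0,0,1],[0,0,0,0,0,0,1],[0,0,0,0,0,0,1],[0,0,0,0,0,0,1]]'
```

```text
time: 32.7
eef_pos: [0.7086, 0.0171, 0.0029]
eef_rot: [-0.024, 1.0, 0.0, -0.001]
ft_force: [0.4, -0.1, 0.6]
grip_width: 1.0
grasp_force: 0.0
time: 33.8
eef_pos: [0.7095, 0.0155, 0.0034]
eef_rot: [-0.023, 1.0, 0.0, -0.0]
ft_force: [0.4, 0.1, -0.6]
grip_width: 0.181
grasp_force: 30.0
```

```bash
python3 -m handwheel '[[0,0,0,0,0,-0.8,1],[0,0,0,0.1,0,-1.7,1],[0,0,0,0.3,0,-2.5,1],[0,0,0,0.5,0,-3.3,1],[0,0,0,0.8,0,-4.1,1],[0,0,0,1.2,0,-4.9,1],[0,0,0,1.6,0,-5.6,1],[0,0,0,2.0,0,-6.3,1],[0,0,0,2.6,0,-7,1],[0,0,0,3.1,0,-7.6,1],[0,0,0,3.1,0,-7.6,1]]'; python3 -m handwheel '[[0,0,0,0.6,0,-0.6,1],[0,0,0,1.3,0,-1.1,1],[0,0,0,2,0,-1.5,1],[0,0,0,2.7,0,-1.9,1],[0,0,0,3.5,0,-2.3,1],[0,0,0,4.3,0,-2.6,1],[0,0,0,5,0,-2.8,1],[0,0,0,5.4,0,-2.9,1],[0,0,0,5.6,0,-2.9,1],[0,0,0,5.6,0,-2.9,1]]'; python3 - <<'E'
from h import *
f,S=grab("side"); save({"frame":f["frame"][150:350,200:440]},"s8.png",3)
E
```

```text
time: 34.9
eef_pos: [0.6775, 0.014, 0.0804]
eef_rot: [-0.023, 1.0, -0.0, -0.0]
ft_force: [-0.9, -1.5, -6.4]
grip_width: 0.186
grasp_force: 30.0
time: 35.9
eef_pos: [0.6241, 0.0115, 0.1103]
eef_rot: [-0.023, 1.0, -0.0, 0.002]
ft_force: [2.7, 1.3, 5.5]
grip_width: 0.178
grasp_force: 30.0
```

View pics/s8.png

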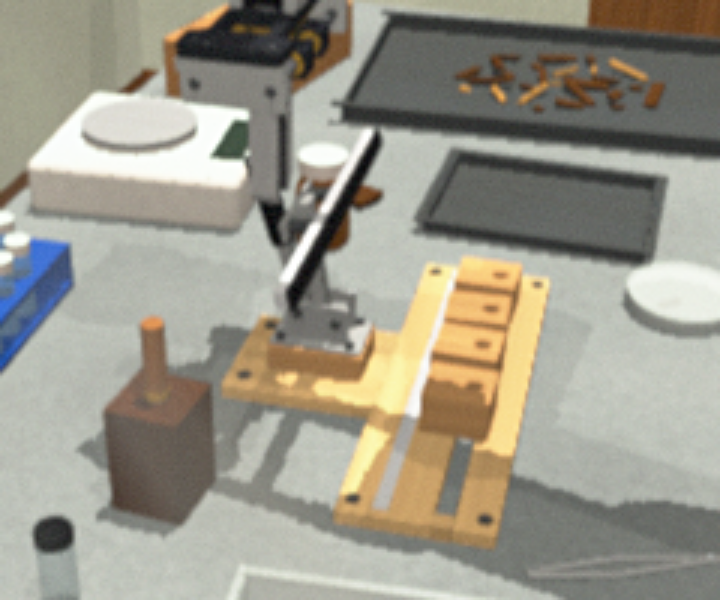

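The clamp is fully open (bar upright at (330,220)), the pin is in its stand (155,360), and the blocks are in the row. Release and rise.

```bash
python3 -m handwheel '[[0,0,0,0,0,0,-1],[0,0,0,0,0,0,-1],[0,0,0,0,0,0,-1],[0,0,0,0,0,0,-1],[0,0,0,0,0,0,-1],[0,0,0,0,0,-4,-1],[0,0,0,0,0,-8,-1],[0,0,0,0,0,-10,-1],[0,0,0,0,0,-10,-1]]'; python3 -m handwheel '[[0,0,0,3,4,0,-1],[0,0,0,3,8,0,-1],[0,0,0,3,12,0,-1],[0,0,0,3,16,0,-1],[0,0,0,3,20,0,-1],[0,0,0,3,22,0,-1],[0,0,0,3,22,0,-1]]'; python3 - <<'E'
from h import *
f,W=grab("top"); save(f,"t9.png")
m=(np.nan_to_num(W[...,2])>.037)&(np.nan_to_num(W[...,2])<.052); m=m.astype(np.uint8); m[:250]=0;m[315:]=0;m[:,:240]=0;m[:,410:]=0
n,l,st,c=cv2.connectedComponentsWithStats(m)
for i in range(1,n):
    if st[i,4]>60:
        p=W[l==i]; print(st[i],p.mean(0).round(4),cv2.minAreaRect(p[:,:2].astype(np.float32)*1000))
E
```

```text
time: 36.85
eef_pos: [0.6247, 0.0113, 0.2121]
eef_rot: [-0.023, 1.0, -0.0, 0.003]
ft_force: [-0.2, -0.1, -0.8]
grip_width: 0.912
grasp_force: 0.0
time: 37.55
eef_pos: [0.581, 0.2324, 0.2061]
eef_rot: [-0.025, 1.0, 0.0, -0.002]
ft_force: [-0.2, 0.1, -0.1]
grip_width: 0.997
grasp_force: 0.0
[318 269  18  23 369] [0.4787 0.0022 0.0437] ((477.95062255859375, 2.3144989013671875), (48.678199768066406, 37.44896697998047), 1.0016183853149414)
[340 268  20  23 379] [ 0.4816 -0.0472  0.0437] ((481.3440246582031, -47.225765228271484), (48.45735549926758, 39.935977935791016), 5.070409774780273)
[365 268  19  22 394] [ 0.4835 -0.1016  0.0435] ((483.1209716796875, -101.64193725585938), (46.68347930908203, 40.506378173828125), 1.1507720947265625)
[293 271  19  22 385] [0.4738 0.0556 0.0433] ((473.4495544433594, 55.86766815185547), (46.736610412597656, 39.76512145996094), 1.3395419120788574)
```

View pics/t9.png

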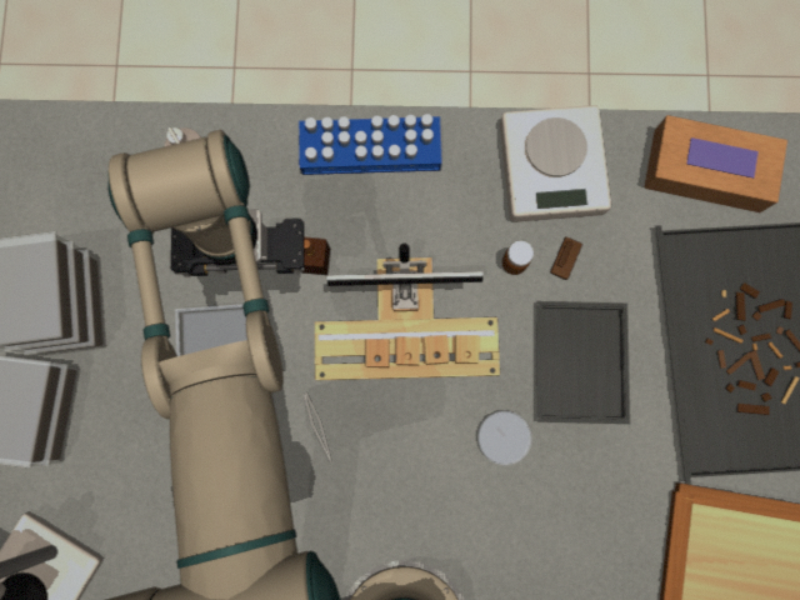

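Blocks are unmoved, clamp open, nothing else disturbed. I'll grip blocks across x with the tool turned 90°, starting with block 1.

```bash
python3 -c "
from h import *
print(tgt(.474,.0555,.21,.046-np.pi/2))"
```

```text
[-2.100e-01 -9.000e-02  9.011e+01  1.156e+01 -1.695e+01  3.000e+00]
```

```bash
python3 -m handwheel '[[0,0,90,11.5,-16.9,3,-1],[0,0,90,11.5,-16.9,3,-1],[0,0,90,11.5,-16.9,3,-1],[0,0,90,11.5,-16.9,3,-1],[0,0,90,11.5,-16.9,3,-1],[0,0,90,11.5,-16.9,3,-1],[0,0,90,11.5,-16.9,3,-1],[0,0,90,11.5,-16.9,3,-1],[0,0,90,11.5,-16.9,3,-1],[0,0,90,11.5,-16.9,3,-1],[0,0,90,11.5,-16.9,3,-1],[0,0,90,11.5,-16.9,3,-1]]';python3 -m handwheel '[[0,0,0,0,0,0,-1],[0,0,0,0,0,0,-1]]'; python3 -c "
from h import *
print(tgt(.474,.0555,.024,.046-np.pi/2))"
```

```text
time: 38.8
eef_pos: [0.4746, 0.0543, 0.1778]
eef_rot: [0.691, 0.723, -0.001, -0.0]
ft_force: [-0.0, 0.4, 0.2]
grip_width: 1.002
grasp_force: 0.0
time: 39.0
eef_pos: [0.4751, 0.0552, 0.1782]
eef_rot: [0.691, 0.723, -0.0, -0.0]
ft_force: [-0.2, 0.2, -0.1]
grip_width: 0.998
grasp_force: 0.0
[-3.000e-02  1.000e-02 -1.000e-02  4.000e-02 -1.000e-01  1.872e+01]
```

```bash
python3 -m handwheel '[[0,0,0,0,-0.4,4,-1],[0,0,0,0,-0.4,8,-1],[0,0,0,0,-0.4,12,-1],[0,0,0,0,-0.4,15,-1],[0,0,0,0,-0.4,17,-1],[0,0,0,0,-0.4,18.7,-1],[0,0,0,0,-0.4,18.7,-1]]';python3 -m handwheel '[[0,0,0,0,0,0,1],[0,0,0,0,0,0,1],[0,0,0,0,0,0,1],[0,0,0,0,0,0,1],[0,0,0,0,0,0,1],[0,0,0,0,0,0,1],[0,0,0,0,0,0,1],[0,0,0,0,0,0,1]]'
```

```text
time: 39.7
eef_pos: [0.4692, 0.0555, -0.0105]
eef_rot: [0.691, 0.723, -0.002, -0.002]
ft_force: [-0.3, -0.1, 0.5]
grip_width: 0.998
grasp_force: 0.0
time: 40.5
eef_pos: [0.4717, 0.0557, -0.0082]
eef_rot: [0.691, 0.723, 0.0, 0.0]
ft_force: [-0.6, -0.2, 3.0]
grip_width: 0.509
grasp_force: 29.9
```

```bash
python3 -m handwheel '[[0,0,0,0,0,-3,1],[0,0,0,0,0,-7,1],[0,0,0,0,0,-11,1],[0,0,0,0,0,-11,1],[0,0,0,0,0,-11,1]]'; python3 -c "
from h import *
f,W=grab('top')
for u,v in [(177,309),(263,305),(181,424),(267,418)]: print(px(f,u/1.25,v/1.25,.036).round(3))
for u,v in [(537,304),(626,305),(536,418),(626,420)]: print(px(f,u/1.25,v/1.25,.016).round(3))
print(tgt(.447,.363,-.016+ZB,.046-np.pi/2))"
```

```text
time: 41.0
eef_pos: [0.4718, 0.0556, 0.1019]
eef_rot: [0.691, 0.723, 0.001, 0.001]
ft_force: [-0.8, -0.6, -0.1]
grip_width: 0.51
grasp_force: 29.9
[0.543 0.415 0.036]
[0.554 0.262 0.036]
[0.342 0.394 0.036]
[0.355 0.245 0.036]
[ 0.568 -0.228  0.016]
[ 0.569 -0.388  0.016]
[ 0.365 -0.225  0.016]
[ 0.365 -0.383  0.016]
[-8.000e-02 -1.000e-02 -2.000e-02  3.081e+01 -9.400e-01  1.168e+01]
```

```bash
python3 -m handwheel '[[0,0,0,4.5,0,0,1],[0,0,0,9,-0.3,0,1],[0,0,0,13.5,-0.5,0,1],[0,0,0,18,-0.6,0,1],[0,0,0,22,-0.8,0,1],[0,0,0,26,-0.9,0,1],[0,0,0,30,-0.9,0,1],[0,0,0,30.7,-0.9,0,1],[0,0,0,30.7,-0.9,4,1],[0,0,0,30.7,-0.9,8,1],[0,0,0,30.7,-0.9,9,1],[0,0,0,30.7,-0.9,9,1]]';  python3 -c "
from h import *
print(tgt(.447,.363,-.016+ZB,.046-np.pi/2))"
```

```text
time: 42.25
eef_pos: [0.4464, 0.3599, 0.0089]
eef_rot: [0.691, 0.723, -0.003, -0.001]
ft_force: [0.4, 1.2, 0.1]
grip_width: 0.506
grasp_force: 29.9
[-0.33  0.2  -0.05  0.31  0.09  2.49]
```

```bash
python3 -m handwheel '[[0,0,0,0,0,0.8,1],[0,0,0,0,0,1.6,1],[0,0,0,0,0,2.2,1],[0,0,0,0,0,2.6,1],[0,0,0,0,0,2.6,1],[0,0,0,0,0,2.6,1]]'
```

```text
time: 42.85
eef_pos: [0.4487, 0.362, -0.0143]
eef_rot: [0.691, 0.723, 0.0, 0.0]
ft_force: [0.1, -0.8, -1.0]
grip_width: 0.504
grasp_force: 29.9
```

```bash
python3 -m handwheel '[[0,0,0,0,0,0.2,1],[0,0,0,0,0,0.2,1],[0,0,0,0,0,0.2,-1],[0,0,0,0,0,0.2,-1],[0,0,0,0,0,0.2,-1],[0,0,0,0,0,0.2,-1],[0,0,0,0,0,0.2,-1],[0,0,0,0,0,0.2,-1],[0,0,0,0,0,-4,-1],[0,0,0,0,0,-9,-1],[0,0,0,0,0,-15,-1],[0,0,0,0,0,-19,-1]]';  python3 -c "
from h import *
print(tgt(.482,-.0489,.21,.046-np.pi/2))"
```

```text
time: 44.05
eef_pos: [0.4481, 0.3617, 0.1775]
eef_rot: [0.691, 0.723, 0.0, -0.0]
ft_force: [0.4, 1.5, 1.1]
grip_width: 1.004
grasp_force: 0.0
[-0.000e+00 -0.000e+00 -2.000e-02 -4.117e+01  1.510e+00  4.000e-02]
```

```bash
cat >> h.py <<'E'
def blocks(lo=.037,hi=.052):
    f,W=grab("top"); z=np.nan_to_num(W[...,2]); x=np.nan_to_num(W[...,0]); y=np.nan_to_num(W[...,1])
    m=((z>lo)&(z<hi)&(x>.33)&(x<.6)&(abs(y)<.42)).astype(np.uint8)
    n,l,st,c=cv2.connectedComponentsWithStats(m)
    for i in range(1,n):
        if 150<st[i,4]<900:
            p=W[l==i]; r=cv2.minAreaRect(p[:,:2].astype(np.float32)*1000); print(st[i],p.mean(0).round(4),np.round(r[0],1),np.round(r[1],1),round(r[2],1))
E
python3 -c "
from h import *
blocks()"; python3 -m handwheel '[[0,0,0,-5,0,0,-1],[0,0,0,-10,0,0,-1],[0,0,0,-15,0,0,-1],[0,0,0,-20,0,0,-1],[0,0,0,-25,0.5,0,-1],[0,0,0,-30,1,0,-1],[0,0,0,-35,1.2,0,-1],[0,0,0,-40,1.2,0,-1],[0,0,0,-41.1,1.2,0,-1],[0,0,0,-41.1,1.2,0,-1],[0,0,0,-41.1,1.2,0,-1]]'; python3 -c "
from h import *
print(tgt(.482,-.0489,.024,.046-np.pi/2))"
```

```text
[318 269  18  23 376] [0.4785 0.0023 0.0437] [478.    2.3] [49.3 37.4] 1.1
[340 268  20  23 375] [ 0.4817 -0.0472  0.0435] [481.2 -47.2] [48.2 40. ] 4.9
[365 268  19  22 395] [ 0.4836 -0.1016  0.0436] [ 483.1 -101.5] [47.1 40.1] 0.9
time: 45.2
eef_pos: [0.4789, -0.0471, 0.1753]
eef_rot: [0.691, 0.723, 0.0, -0.001]
ft_force: [0.5, 0.1, -0.0]
grip_width: 1.0
grasp_force: 0.0
[-0.02 -0.08 -0.04 -0.22  0.3  18.43]
```

```bash
python3 -m handwheel '[[0,0,0,-0.1,0,4,-1],[0,0,0,-0.1,0,8,-1],[0,0,0,-0.1,0,12,-1],[0,0,0,-0.1,0,15,-1],[0,0,0,-0.1,0,17,-1],[0,0,0,-0.1,0,18.5,-1],[0,0,0,-0.1,0,18.5,-1]]';python3 -m handwheel '[[0,0,0,0,0,0,1],[0,0,0,0,0,0,1],[0,0,0,0,0,0,1],[0,0,0,0,0,0,1],[0,0,0,0,0,0,1],[0,0,0,0,0,0,1],[0,0,0,0,0,0,1],[0,0,0,0,0,0,1]]'; python3 -m handwheel '[[0,0,0,0,0,-3,1],[0,0,0,0,0,-7,1],[0,0,0,0,0,-11,1],[0,0,0,0,0,-11,1],[0,0,0,0,0,-11,1]]'; python3 -c "
from h import *
print(tgt(.453,.299,-.016+ZB,.046-np.pi/2))"
```

```text
time: 45.9
eef_pos: [0.4772, -0.0465, -0.0113]
eef_rot: [0.69, 0.724, -0.001, -0.002]
ft_force: [0.2, 0.8, 0.1]
grip_width: 0.996
grasp_force: 0.0
time: 46.7
eef_pos: [0.4796, -0.0493, -0.0092]
eef_rot: [0.691, 0.723, 0.0, 0.0]
ft_force: [-0.1, -0.8, 2.5]
grip_width: 0.513
grasp_force: 29.8
time: 47.2
eef_pos: [0.4794, -0.0492, 0.1009]
eef_rot: [0.691, 0.723, 0.0, 0.001]
ft_force: [0.6, -0.0, -1.5]
grip_width: 0.508
grasp_force: 29.9
[ 8.000e-02  2.000e-02 -3.000e-02  3.491e+01 -1.070e+00  1.168e+01]
```

```bash
python3 -m handwheel '[[0,0,0,5,0,0,1],[0,0,0,10,-0.3,0,1],[0,0,0,15,-0.5,0,1],[0,0,0,20,-0.6,0,1],[0,0,0,25,-0.8,0,1],[0,0,0,30,-1,0,1],[0,0,0,34.8,-1.1,0,1],[0,0,0,34.8,-1.1,0,1],[0,0,0,34.8,-1.1,4,1],[0,0,0,34.8,-1.1,7,1],[0,0,0,34.8,-1.1,9,1],[0,0,0,34.8,-1.1,9,1]]'; python3 -m handwheel '[[0,0,0,0,0,0.8,1],[0,0,0,0,0,1.6,1],[0,0,0,0,0,2.2,1],[0,0,0,0,0,2.7,1],[0,0,0,0,0,2.8,1],[0,0,0,0,0,2.8,1]]'
```

```text
time: 48.4
eef_pos: [0.4483, 0.2952, 0.0061]
eef_rot: [0.691, 0.723, -0.005, -0.002]
ft_force: [-0.3, -0.3, -0.6]
grip_width: 0.507
grasp_force: 29.9
time: 49.0
eef_pos: [0.4525, 0.2981, -0.0174]
eef_rot: [0.691, 0.723, 0.0, 0.0]
ft_force: [-1.1, -0.7, -0.4]
grip_width: 0.512
grasp_force: 29.9
```

```bash
python3 -m handwheel '[[0,0,0,0,0,0.1,1],[0,0,0,0,0,0.1,-1],[0,0,0,0,0,0.1,-1],[0,0,0,0,0,0.1,-1],[0,0,0,0,0,0.1,-1],[0,0,0,0,0,0.1,-1],[0,0,0,0,0,0.1,-1],[0,0,0,0,0,-4,-1],[0,0,0,0,0,-9,-1],[0,0,0,0,0,-15,-1],[0,0,0,0,0,-19.2,-1],[0,0,0,0,0,-19.2,-1]]';  python3 -c "
from h import *
blocks(.027,.052)
print(tgt(.4783,.0018,.21,.046-np.pi/2))"
```

```text
time: 50.2
eef_pos: [0.4567, 0.3002, 0.1819]
eef_rot: [0.691, 0.723, 0.007, 0.002]
ft_force: [1.1, 0.9, 0.1]
grip_width: 0.999
grasp_force: 0.0
[314 227  21  22 266] [0.5685 0.0087 0.0366] [573.8   9.5] [46.7 45.1] 2.2
[173 242  42  96 508] [0.4542 0.2739 0.0357] [452.8 295.4] [207.4  88.5] 4.4
[318 269  18  23 409] [0.4775 0.0024 0.0425] [478.    2.3] [48.7 37.4] 1.0
[365 268  19  23 416] [ 0.4828 -0.1016  0.0428] [ 482.9 -101.6] [47.8 39.9] 0.3
[182 278  20  23 398] [0.4532 0.3001 0.0344] [452.9 300.6] [48.4 42.2] 3.1
[ 4.700e-01 -2.100e-01 -2.000e-02 -2.982e+01  9.800e-01  6.000e-02]
```

```bash
python3 -m handwheel '[[0,0,0,-5,0,0,-1],[0,0,0,-10,0,0,-1],[0,0,0,-15,0,0,-1],[0,0,0,-20,0.3,0,-1],[0,0,0,-25,0.5,0,-1],[0,0,0,-29.8,0.7,0,-1],[0,0,0,-29.8,0.7,0,-1],[0,0,0,-29.8,0.7,0,-1],[0,0,0,-29.8,0.7,0,-1]]'; python3 -c "
from h import *
print(tgt(.4783,.0018,.024,.046-np.pi/2))"
```

```text
time: 51.15
eef_pos: [0.472, 0.0017, 0.1733]
eef_rot: [0.691, 0.723, -0.0, -0.001]
ft_force: [-0.3, 0.1, -0.1]
grip_width: 1.0
grasp_force: 0.0
[-1.400e-01 -8.000e-02  1.000e-02 -4.000e-02  6.700e-01  1.823e+01]
```

```bash
python3 -m handwheel '[[0,0,0,0,0.2,4,-1],[0,0,0,0,0.2,8,-1],[0,0,0,0,0.2,12,-1],[0,0,0,0,0.2,15,-1],[0,0,0,0,0.2,17,-1],[0,0,0,0,0.2,18.3,-1],[0,0,0,0,0.2,18.3,-1]]';python3 -m handwheel '[[0,0,0,0,0,0,1],[0,0,0,0,0,0,1],[0,0,0,0,0,0,1],[0,0,0,0,0,0,1],[0,0,0,0,0,0,1],[0,0,0,0,0,0,1],[0,0,0,0,0,0,1],[0,0,0,0,0,0,1]]'; python3 -m handwheel '[[0,0,0,0,0,-3,1],[0,0,0,0,0,-7,1],[0,0,0,0,0,-11,1],[0,0,0,0,0,-11,1],[0,0,0,0,0,-11,1]]'; python3 -c "
from h import *
print(tgt(.468,-.337,-.016+ZB,.046-np.pi/2))"
```

```text
time: 51.85
eef_pos: [0.4726, 0.0029, -0.0105]
eef_rot: [0.69, 0.724, -0.001, -0.002]
ft_force: [-0.2, -0.0, 0.0]
grip_width: 1.001
grasp_force: 0.0
time: 52.65
eef_pos: [0.4754, 0.0006, -0.0082]
eef_rot: [0.691, 0.723, 0.0, 0.0]
ft_force: [-0.0, -0.5, 3.4]
grip_width: 0.506
grasp_force: 30.0
time: 53.15
eef_pos: [0.4751, 0.0007, 0.1019]
eef_rot: [0.691, 0.723, 0.0, 0.001]
ft_force: [-0.7, 1.1, -0.6]
grip_width: 0.512
grasp_force: 30.0
[ 8.000e-02  1.000e-02 -3.000e-02 -3.370e+01 -2.270e+00  1.179e+01]
```

```bash
python3 -m handwheel '[[0,0,0,-5,0,0,1],[0,0,0,-10,-0.5,0,1],[0,0,0,-15,-1,0,1],[0,0,0,-20,-1.4,0,1],[0,0,0,-25,-1.8,0,1],[0,0,0,-30,-2.2,0,1],[0,0,0,-33.7,-2.3,0,1],[0,0,0,-33.7,-2.3,0,1],[0,0,0,-33.7,-2.3,4,1],[0,0,0,-33.7,-2.3,7,1],[0,0,0,-33.7,-2.3,9,1],[0,0,0,-33.7,-2.3,9,1]]'; python3 -m handwheel '[[0,0,0,0,0,0.8,1],[0,0,0,0,0,1.6,1],[0,0,0,0,0,2.2,1],[0,0,0,0,0,2.7,1],[0,0,0,0,0,2.8,1],[0,0,0,0,0,2.8,1]]'
```

```text
time: 54.35
eef_pos: [0.4638, -0.3328, 0.0068]
eef_rot: [0.691, 0.723, 0.0, -0.006]
ft_force: [0.4, -1.1, 0.1]
grip_width: 0.512
grasp_force: 30.0
time: 54.95
eef_pos: [0.4674, -0.337, -0.0165]
eef_rot: [0.691, 0.723, 0.0, 0.0]
ft_force: [0.0, 0.2, 0.3]
grip_width: 0.512
grasp_force: 30.0
```

```bash
python3 -m handwheel '[[0,0,0,0,0,0,1],[0,0,0,0,0,0,-1],[0,0,0,0,0,0,-1],[0,0,0,0,0,0,-1],[0,0,0,0,0,0,-1],[0,0,0,0,0,0,-1],[0,0,0,0,0,0,-1],[0,0,0,0,0,-4,-1],[0,0,0,0,0,-9,-1],[0,0,0,0,0,-15,-1],[0,0,0,0,0,-19.2,-1],[0,0,0,0,0,-19.2,-1]]';  python3 -c "
from h import *
blocks(.027,.052)
print(tgt(.4843,-.1023,.21,.046-np.pi/2))"
```

```text
time: 56.15
eef_pos: [0.471, -0.3401, 0.1831]
eef_rot: [0.691, 0.723, 0.0, 0.007]
ft_force: [1.1, -0.1, 0.5]
grip_width: 0.998
grasp_force: 0.0
[314 227  21  21 264] [0.5684 0.0086 0.0364] [574.4   9.5] [45.4 45.2] 2.1
[365 268  19  23 415] [ 0.483  -0.1017  0.0427] [ 482.8 -101.7] [47.8 40.3] 0.4
[470 277  20  23 404] [ 0.4687 -0.3351  0.0341] [ 468.1 -335.5] [48.5 40.7] 0.3
[182 278  20  23 401] [0.4532 0.3002 0.0342] [452.9 300.5] [48.3 41.2] 5.0
[154 280  20  22 403] [0.4486 0.3608 0.0343] [448.2 361.7] [46.9 42.7] 0.7
[ 3.700e-01  3.600e-01 -2.000e-02  2.356e+01  2.560e+00  1.500e-01]
```

```bash
python3 -m handwheel '[[0,0,0,5,0.5,0,-1],[0,0,0,10,1,0,-1],[0,0,0,15,1.5,0,-1],[0,0,0,20,2,0,-1],[0,0,0,23.4,2.2,0,-1],[0,0,0,23.4,2.2,0,-1],[0,0,0,23.4,2.2,0,-1],[0,0,0,23.4,2.2,0,-1]]'; python3 -c "
from h import *
print(tgt(.4843,-.1023,.024,.046-np.pi/2))"
```

```text
time: 57.0
eef_pos: [0.4783, -0.1031, 0.1745]
eef_rot: [0.691, 0.723, -0.001, -0.001]
ft_force: [1.1, 0.3, 0.7]
grip_width: 1.0
grasp_force: 0.0
[-0.09  0.   -0.06  0.05  0.63 18.35]
```

```bash
python3 -m handwheel '[[0,0,0,0,0.2,4,-1],[0,0,0,0,0.2,8,-1],[0,0,0,0,0.2,12,-1],[0,0,0,0,0.2,15,-1],[0,0,0,0,0.2,17,-1],[0,0,0,0,0.2,18.4,-1],[0,0,0,0,0.2,18.4,-1]]';python3 -m handwheel '[[0,0,0,0,0,0,1],[0,0,0,0,0,0,1],[0,0,0,0,0,0,1],[0,0,0,0,0,0,1],[0,0,0,0,0,0,1],[0,0,0,0,0,0,1],[0,0,0,0,0,0,1],[0,0,0,0,0,0,1]]'; python3 -m handwheel '[[0,0,0,0,0,-3,1],[0,0,0,0,0,-7,1],[0,0,0,0,0,-11,1],[0,0,0,0,0,-11,1],[0,0,0,0,0,-11,1]]'; python3 -c "
from h import *
print(tgt(.468,-.273,-.016+ZB,.046-np.pi/2))"
```

```text
time: 57.7
eef_pos: [0.4787, -0.103, -0.0109]
eef_rot: [0.692, 0.722, -0.001, -0.002]
ft_force: [0.1, -0.4, -0.2]
grip_width: 0.998
grasp_force: 0.0
time: 58.5
eef_pos: [0.481, -0.1021, -0.0082]
eef_rot: [0.691, 0.723, 0.0, 0.0]
ft_force: [-0.0, 0.1, 2.4]
grip_width: 0.508
grasp_force: 30.0
time: 59.0
eef_pos: [0.4809, -0.1022, 0.1019]
eef_rot: [0.691, 0.723, 0.0, 0.001]
ft_force: [0.4, 0.3, -1.0]
grip_width: 0.506
grasp_force: 30.0
[  0.08   0.03  -0.02 -17.    -2.08  11.8 ]
```

```bash
python3 -m handwheel '[[0,0,0,-5,-0.5,0,1],[0,0,0,-10,-1,0,1],[0,0,0,-15,-1.8,0,1],[0,0,0,-17,-2.1,0,1],[0,0,0,-17,-2.1,0,1],[0,0,0,-17,-2.1,4,1],[0,0,0,-17,-2.1,7,1],[0,0,0,-17,-2.1,9,1],[0,0,0,-17,-2.1,9,1]]'; python3 -m handwheel '[[0,0,0,0,0,0.8,1],[0,0,0,0,0,1.6,1],[0,0,0,0,0,2.2,1],[0,0,0,0,0,2.7,1],[0,0,0,0,0,2.8,1],[0,0,0,0,0,2.8,1]]'
```

```text
time: 59.9
eef_pos: [0.464, -0.2688, 0.0074]
eef_rot: [0.691, 0.723, -0.0, -0.005]
ft_force: [-0.1, -0.0, -0.5]
grip_width: 0.508
grasp_force: 30.0
time: 60.5
eef_pos: [0.4675, -0.2729, -0.0165]
eef_rot: [0.691, 0.723, 0.0, 0.0]
ft_force: [-0.7, 0.1, -0.2]
grip_width: 0.506
grasp_force: 30.0
```

```bash
python3 -m handwheel '[[0,0,0,0,0,0,1],[0,0,0,0,0,0,-1],[0,0,0,0,0,0,-1],[0,0,0,0,0,0,-1],[0,0,0,0,0,0,-1],[0,0,0,0,0,0,-1],[0,0,0,0,0,0,-1],[0,0,0,0,0,-4,-1],[0,0,0,0,0,-9,-1],[0,0,0,0,0,-15,-1],[0,0,0,0,0,-19.2,-1],[0,0,0,0,0,-19.2,-1]]'; python3 -m handwheel '[[0,0,0,5,-3,0,-1],[0,0,0,10,-6,0,-1],[0,0,0,15,-9,0,-1],[0,0,0,20,-12,0,-1],[0,0,0,20,-12,0,-1],[0,0,0,20,-12,0,-1]]'; python3 -c "
from h import *
blocks(.027,.052); f,_=grab('side'); save(f,'fin.png')"
```

```text
time: 61.7
eef_pos: [0.4713, -0.2757, 0.1828]
eef_rot: [0.691, 0.723, 0.001, 0.007]
ft_force: [-0.0, 0.2, -0.9]
grip_width: 1.0
grasp_force: 0.0
time: 62.3
eef_pos: [0.3346, -0.075, 0.1745]
eef_rot: [0.69, 0.724, -0.0, -0.002]
ft_force: [-0.2, -0.8, 0.3]
grip_width: 1.0
grasp_force: 0.0
[314 227  21  22 264] [0.5684 0.0088 0.0363] [574.    9.5] [46.8 45.1] 2.2
[442 277  20  22 396] [ 0.468  -0.272   0.0345] [ 467.6 -272.6] [46.8 41. ] 1.2
[471 277  20  23 407] [ 0.4682 -0.3351  0.0343] [ 468.1 -335.5] [48.8 41.2] 0.9
[182 278  20  23 398] [0.4531 0.3001 0.0346] [452.7 299.9] [48.5 41.3] 3.2
[154 280  20  22 392] [0.4486 0.3607 0.0347] [448.2 361.1] [46.9 42. ] 1.6
```

View pics/fin.png

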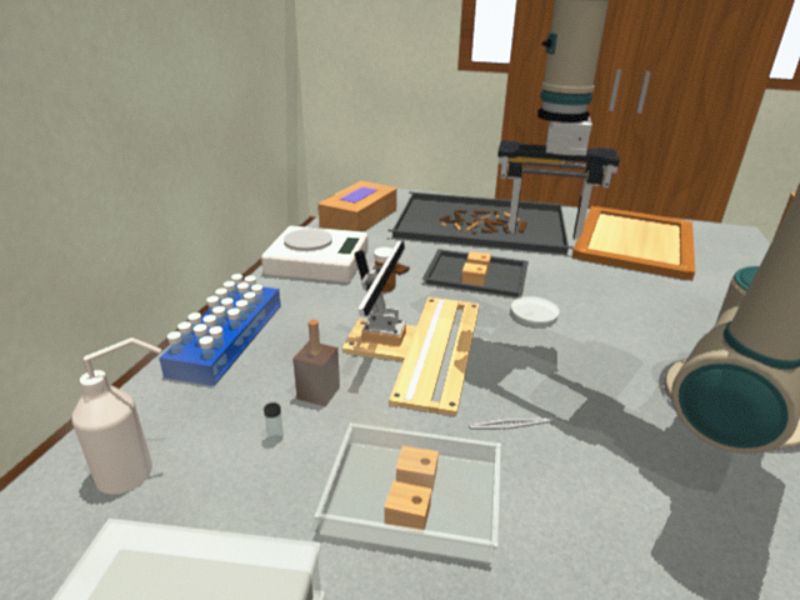

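Two blocks are flat in the box (417,463) and (408,504), and two on the tray (478,260) and (475,273). The pin is home (315,340), the clamp is open, and the bystanders are in place. I'll hand in.

```bash
python3 -c "
from plant import env
print(env.job_done())"
```

```text
the job is handed in; nothing more can be done
None
```

The job is handed in at about 62 s of the 208 s (the hand-in gave no verdict): of the four blocks, the two through-drilled ones (1 and 3) are in the clear box and the two blind ones (2 and 4) on the tray, with the clamp open, the pin in its stand, and the jar, vial and bark undisturbed in the last picture.

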